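# Touch off the bobbin tower and lock it with its spindle

## Task

Take the spindle from its wooden holder and touch off the bobbin tower with the side of its metal shank: rest the shank lightly (a few newtons, for about half a second each) first against the tower's left side, then its near side, then its right side. Then lower the spindle, in hand, into the hole on the tower's axis, press it lightly until its collar is fully home on the tower, and let go. Never force the spindle against the tower, keep the hand off the tower and its board, and leave the other things on the table where they are.

Things in the scene. Friction and masses are not known exactly. Their poses are not given: they have to be found in the camera images.
- board: Square wooden board, 150 x 150 x 12 mm, fixed to the table; origin at the centre of its underside, z up, x away from the robot, y to the left, turned by up to 0.35 rad. It carries the cream bobbin tower, which counts as part of it. Tower sides as seen from the robot: left = board +y, near = board -x, right = board -y.
- tower_mark (a point): Board centre at the height of the tower's top, 78 mm above the table. The tower is a round drum, outer radius 30 mm, 60 mm tall; on its axis a vertical hole, radius 7 mm, 60 mm deep, open at the top. The tower's axis is up to 8 mm off this mark along board x and up to 8 mm along board y; this is not measured and must be found by touch.
- foot_mark (a point): Board centre on the board's top, 12 mm above the table. The tower stands on a black rubber foot 6 mm high, radius 24 mm. The tower does not slide or turn on the board, but its foot yields sideways, 1 mm for each 3 N in any horizontal direction and down 1 mm for each 6 N, the tower staying upright, and springs back.
- spindle: Loose locking spindle, 50 to 85 g, 104 mm long, upright in the holder. Origin at the foot of its shank (lower end), z along it to the handle. From the foot: round aluminium shank, radius 6 mm, 50 mm long (lowest 3 mm tapered); collar, radius 12 mm, 50 to 54 mm; wooden handle, 54 to 104 mm. Home in the tower, its collar lies on the tower's top and its foot is 28 mm above the table.
- spindle_grip (a point): Point on the spindle's axis in its square handle (16 x 16 mm, faces across the spindle's x and y), 82 mm above the foot and 28 mm above the collar's top; axes as the spindle's. The place to grip.
- holder: Fixed wooden block, 55 x 55 x 40 mm, origin at the centre of its underside; at its centre a hole 32 mm deep in which the spindle's shank stands with about 1 mm of play: lift the spindle straight up at least 40 mm to free it.
- bowl: Bystander: loose aluminium magnet bowl, 90 mm across, 35 mm high, origin at the centre of its underside.
- dish: Bystander: loose white ceramic dish, 90 mm across, 14 mm high, origin at the centre of its underside.
- thimble: Bystander: brass thimble, 18 mm across, 23 mm high, standing on the dish; origin at the centre of its underside.
- beadbox: Bystander: loose clear plastic bead box with compartments, 90 x 150 x 26 mm, origin at the centre of its underside.
Mind the look-alikes: they are no part of the job. Several things look just like the board: the one meant starts farthest from the robot's base.

How it is judged:
By the outcome, as a careful person would: the job done as asked, in the order asked, and still so for the second after the job is handed in, with the robot touching nothing.
It also fails if it takes over 72 s, if anything falls off the work surface, if the arm or the gripper's body presses on something with over 40 N, if the wrist force passes 120 N, or if a joint passes its speed limit or range.

## Robot

A 7-joint arm with a two-finger parallel gripper is mounted at the origin on the work surface. World frame = base frame: x ahead of the robot, y to its left, z up, the work surface at z = 0. Lengths are in m, angles in degrees, forces in N, time in s.
With the tool pointing down it reaches from about 0.425 to 0.875 m from the base axis. Payload 4.7 kg.
Tool frame: the origin (TCP) lies between the finger pads; the fingertips stand 25 mm ahead of it and the grasp point (between the pads) lies 6 mm ahead of it (env.tip_reach is the distance from the TCP to the fingertips, in m); z points along the fingers, y is the direction in which the jaws open and shut (so a half turn about z gives the same grasp; the last joint's range is limited). The gripper opens to 87 mm and grips with 3 to 60 N. Pads are 19 mm wide; open, the fingers measure 117 mm over their backs; the gripper's body (75 mm by 190 mm) begins 51 mm behind the grasp point.
Start: joints at [-63.249, 18.392, -4.016, 83.108, 1.295, 78.541, -3.26], TCP at [0.284, 0.585, 0.21] pointing down, gripper open.
Joint ranges: [-163.93, 163.93], [-17.29, 119.83], [-79.2, 71.16], [3.27, 140.29], [-89.18, 269.18], [5.43, 117.66], [-154.24, 154.24]. Speed limits (degrees/s): [147.25, 147.25, 180, 180, 180, 180, 180].

## Interface

Orientations are given as [roll, pitch, yaw] about the fixed x, y, z axes, in that order (R = Rz(yaw) Ry(pitch) Rx(roll)).
In Python, from cell import env, viewer, job gives the robot as it stands.
- The arm moves only by the tool move_arm, never from a script. Its argument "steps" is a list of rows, each a list of 7 numbers: the finger opening in cm, from 0 to 8.7, then the shift along the tool's x, y, z in cm, then the turn, a rotation vector about the tool's x, y, z in rad. In form: [[fingers, tx, ty, tz, wx, wy, wz], ...]. A call has 1 to 5 rows; each row shifts and turns the commanded pose from where the row before left it, along the tool's axes as they then stand; what a row does not reach is not made up. A row lasts 1/12 s, in which the tool goes at most 41.7 mm and 7.16 degrees, less where a joint would pass 70% of its speed; a pose out of reach is approached as far as the arm can. A call is refused whole if a number of a shift passes 4.17 or a number of a turn 0.125, either way. A call with a gripper value outside its range is refused whole. The fingers move at their own pace and stop on an object; "force" is the grip in N (left out, the last holds). Time passes only in rows, so rows that do not move let the fingers close. It gives the time, the measured TCP pose, the force and the opening at its end, in the units of the state.
- env.get_obs(): the state, without advancing time (a new reading comes with each control period).
- viewer.read_camera(name): name is "side" or "top" or "wrist"; returns a dict with "img" (420x560x3 uint8, red, green, blue), "vfov" (degrees; the focal length in pixels is half the picture's height over the tangent of half this angle, whatever the lens; pixels are square), "cx", "cy" (the principal point, pixels), "extrinsics" (4x4, takes a point from world to camera coordinates); the wrist camera has in their place "mount" (4x4, takes a point from camera to tool coordinates, whose origin is the TCP and whose axes are the flange's). Camera axes: x right, y down, z forward; pixel columns grow to the right and rows downward; lengths in m; the calibration is good to about 2 mm. A picture is of the moment at which its call begins: read the wrist's pose just before it. There is no depth.
- job.sign_off(): hands the job in, once; it reports no verdict.
The state is a dict: "time_s": time; "qpos": joint angles; "joint_velocities": joint speeds; "effort": joint torques, N m; "tool_pos": TCP position; "tool_rot": TCP orientation; "force": force on the tool from outside, world axes, zero at the start; "wrist_torque": the same for the moment, N m; "grip_width": finger opening in m.
Only numpy, scipy, OpenCV 4.12 (cv2) and the standard library are available. Lean on these libraries where they do the work, as an engineer would, in place of code of your own. Each camera call takes 0.05 s, during which the arm holds its last target.

## Working session

There is one attempt and no reset: what is moved stays moved. The work goes in short steps, Python scripts to look and compute and a tool call to move; the robot and the scene stay as the last step left them, time stands still between calls to the robot, and variables do not carry over. Pictures are saved under pics/ and viewed, and the job is handed in when it is done.

Besides the shell and the picture viewer there is one more tool, called after "Request:" by a JSON object that holds its "op" and its "data", one argument or row to a line. move_arm: Moves the arm, as the interface text tells. Its arguments: {"type":"object","properties":{"steps":{"type":"array"},"force":{"type":"number"}},"required":["steps"]}

```bash
ls; mkdir -p pics
python3 - <<'E'
from cell import env, viewer, job
import cv2
o=env.get_obs()
print({k:o[k] for k in o})
print(env.tip_reach)
for n in ("side","top","wrist"):
    r=viewer.read_camera(n)
    cv2.imwrite(f"pics/{n}0.png",r["img"][:,:,::-1])
    print(n,{k:v for k,v in r.items() if k!="img"})
E
```

```text
pics
{'time_s': 0.0, 'qpos': array([-63.24830326,  18.44188879,  -4.01557672,  83.17378502,
         1.29418522,  78.53879046,  -3.26275091]), 'joint_velocities': array([ 0.0138421 , -0.09893707,  0.0708068 ,  0.01683215,  0.07655967,
       -0.00382392,  0.16944059]), 'effort': array([-8.55374419e-04, -4.91280127e+01, -4.04374329e-01, -3.12531495e+01,
       -6.39276300e-02,  4.36198991e-02,  1.83174243e-04]), 'tool_pos': array([0.28416482, 0.58397271, 0.20853923]), 'tool_rot': array([-1.79890730e+02,  4.74532065e-03,  1.54055162e+02]), 'force': array([-0.12062129, -0.4379655 , -0.87972707]), 'wrist_torque': array([ 0.00712401,  0.01819031, -0.079187  ]), 'grip_width': 0.08671983535277884}
0.025
side {'vfov': 45.02119893953975, 'cx': 276.75952916990815, 'cy': 205.05835927778227, 'extrinsics': array([[-0.76142012, -0.64825021, -0.00332578,  0.40392494],
       [-0.39672587,  0.47003043, -0.78846685,  0.28424124],
       [ 0.51268702, -0.59903511, -0.61506826,  0.65815048],
       [ 0.        ,  0.        ,  0.        ,  1.        ]])}
top {'vfov': 55.47221778426754, 'cx': 287.61534810479685, 'cy': 214.70609004671192, 'extrinsics': array([[-8.64525868e-03, -9.99962624e-01,  9.57165615e-05,
        -1.13763015e-02],
       [-9.77639023e-01,  8.43214535e-03, -2.10121011e-01,
         5.50357388e-01],
       [ 2.10112351e-01, -1.91012674e-03, -9.77675381e-01,
         6.63342630e-01],
       [ 0.00000000e+00,  0.00000000e+00,  0.00000000e+00,
         1.00000000e+00]])}
wrist {'vfov': 67.67924014734625, 'cx': 281.09106685324497, 'cy': 211.33020084844946, 'mount': array([[ 3.31746608e-04, -9.67479249e-01, -2.52950179e-01,
         6.91938605e-02],
       [ 9.99999896e-01,  4.00303404e-04, -2.19563643e-04,
        -2.91596896e-06],
       [ 3.13680086e-04, -2.52950079e-01,  9.67479281e-01,
        -1.75113730e-01],
       [ 0.00000000e+00,  0.00000000e+00,  0.00000000e+00,
         1.00000000e+00]])}
```

View pics/side0.png

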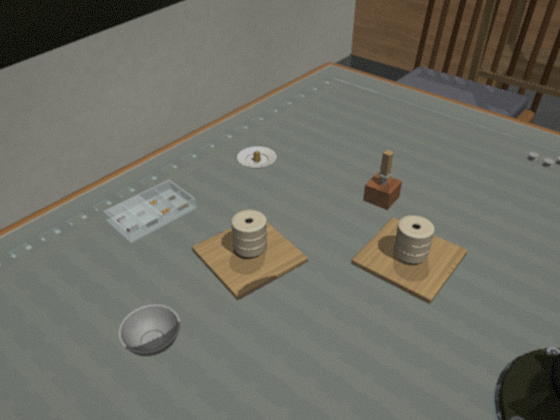

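View pics/top0.png

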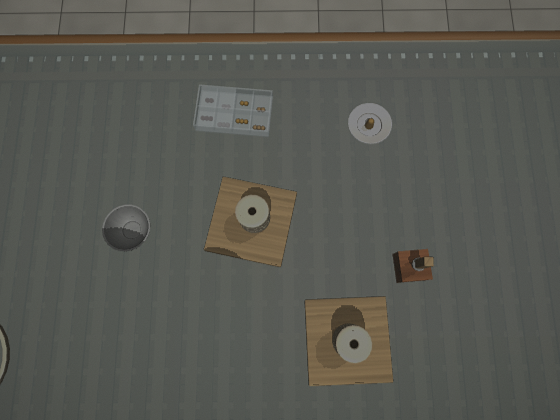

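View pics/wrist0.png

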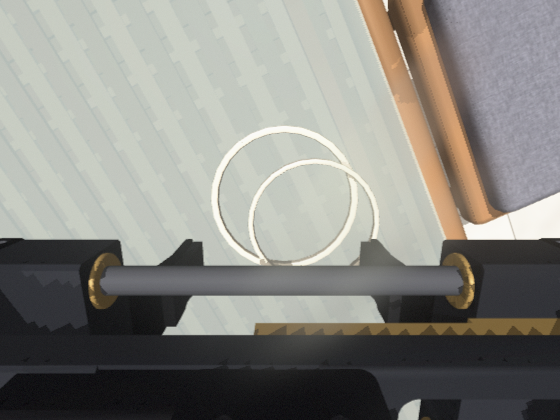

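The top view shows two boards with towers, at about (251,221) and (349,341). The first is higher in the picture, so it has the larger x and is probably the farthest. The spindle and holder are at (415,264), the dish at (370,123), the bead box at (234,110) and the bowl at (126,228). Next I'll measure them and enlarge.

```bash
cat > h.py <<'E'
from cell import env, viewer, job
import numpy as np, cv2
from scipy.spatial.transform import Rotation as R
def cam(n):
    o=env.get_obs(); r=viewer.read_camera(n); im=r["img"]
    f=im.shape[0]/2/np.tan(np.radians(r["vfov"]/2))
    if n=="wrist":
        T=np.eye(4);T[:3,:3]=R.from_euler("xyz",o["tool_rot"],degrees=True).as_matrix();T[:3,3]=o["tool_pos"]
        C=T@r["mount"]
    else: C=np.linalg.inv(r["extrinsics"])
    return dict(im=im,f=f,cx=r["cx"],cy=r["cy"],C=C)
def ray(c,p):
    d=c["C"][:3,:3]@np.array([(p[0]-c["cx"])/c["f"],(p[1]-c["cy"])/c["f"],1.])
    return c["C"][:3,3],d/np.linalg.norm(d)
def onz(c,p,z):
    o,d=ray(c,p); return o+d*(z-o[2])/d[2]
def proj(c,P):
    q=np.linalg.inv(c["C"])@np.append(P,1); return np.array([q[0]/q[2]*c["f"]+c["cx"],q[1]/q[2]*c["f"]+c["cy"]])
def tri(c1,p1,c2,p2):
    a,u=ray(c1,p1);b,v=ray(c2,p2)
    s=np.linalg.lstsq(np.c_[u,-v],b-a,rcond=None)[0]
    x,y=a+u*s[0],b+v*s[1]; return (x+y)/2,np.linalg.norm(x-y)
E
python3 - <<'E'
from h import *
t=cam("top");s=cam("side")
np.set_printoptions(precision=4,suppress=True)
for n,c in(("top",t),("side",s)):
    hsv=cv2.cvtColor(c["im"],cv2.COLOR_RGB2HSV)
    m=cv2.inRange(hsv,(8,70,40),(25,255,255)); c["m"]=m
    m=cv2.morphologyEx(m,cv2.MORPH_CLOSE,np.ones((5,5)))
    for k in cv2.findContours(m,cv2.RETR_EXTERNAL,cv2.CHAIN_APPROX_NONE)[0]:
        a=cv2.contourArea(k)
        if 2500<a<12000:
            h=cv2.convexHull(k); q=cv2.approxPolyDP(h,8,True)[:,0]
            print(n,a,q.tolist())
            if len(q)==4:
                P=[onz(c,p,.012) for p in q]; print(np.array(P)[:,:2], "centre",np.mean(P,0))
# zoomed crops
def crop(c,x0,y0,x1,y1,f,nm): cv2.imwrite("pics/"+nm,cv2.resize(c["im"][y0:y1,x0:x1,::-1],None,fx=f,fy=f,interpolation=cv2.INTER_CUBIC))
crop(t,190,160,450,390,3,"topc.png"); crop(s,180,130,480,310,2.6,"sidec.png")
E
```

```text
top 6965.5 [[384, 296], [392, 382], [309, 385], [305, 300]]
[[ 0.4052 -0.1928]
 [ 0.2562 -0.1981]
 [ 0.2525 -0.0513]
 [ 0.3993 -0.0468]] centre [ 0.3283 -0.1223  0.012 ]
top 5778.5 [[223, 177], [296, 192], [280, 266], [204, 249]]
[[ 0.6372  0.1102]
 [ 0.6054 -0.033 ]
 [ 0.462  -0.0011]
 [ 0.4952  0.1425]] centre [0.5499 0.0547 0.012 ]
top 4263.5 [[559, 31], [0, 43]]
side 3909.5 [[307, 259], [237, 298], [192, 247], [267, 222]]
[[ 0.4587  0.0028]
 [ 0.4897  0.1464]
 [ 0.6352  0.1117]
 [ 0.5785 -0.0278]] centre [0.5405 0.0583 0.012 ]
side 4014.0 [[392, 218], [466, 250], [430, 302], [352, 262]]
[[ 0.4031 -0.1915]
 [ 0.2569 -0.1978]
 [ 0.2494 -0.046 ]
 [ 0.3946 -0.0416]] centre [ 0.326  -0.1192  0.012 ]
```

View pics/topc.png

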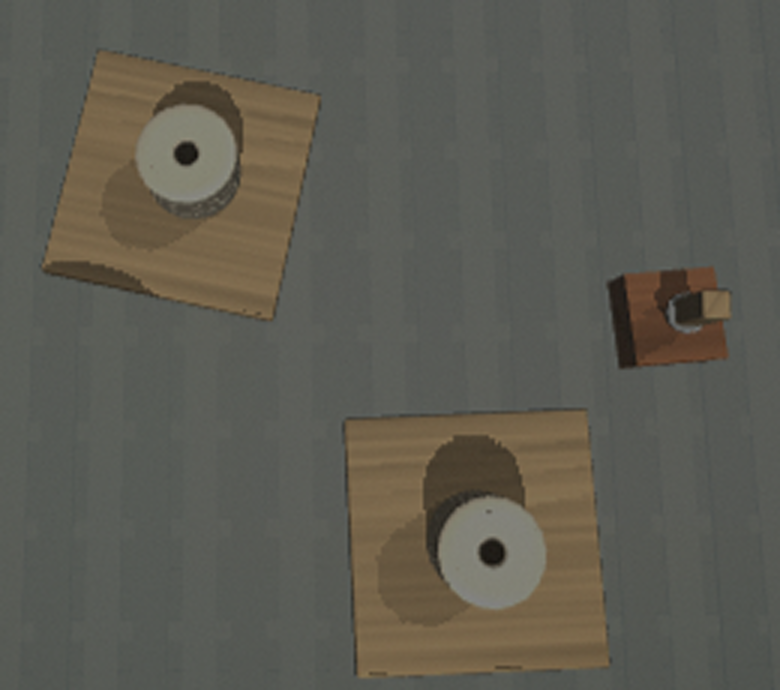

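View pics/sidec.png

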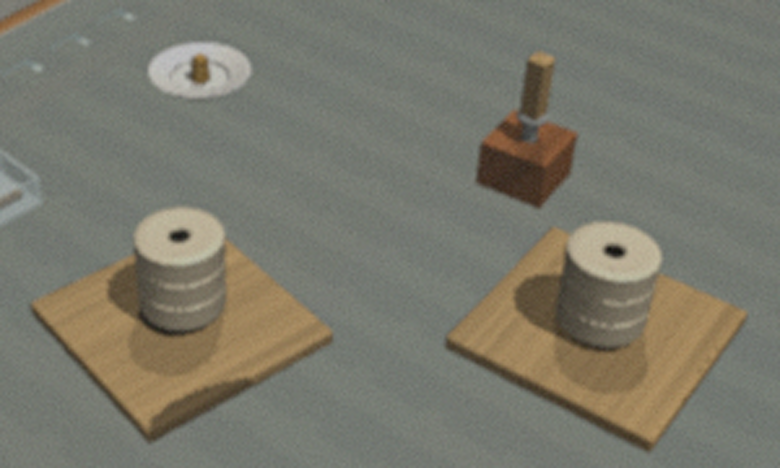

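The two candidates are the board at top-view pixel (251,221), centre (0.550, 0.055), 0.55 m from the base, and the one at (349,341), centre (0.328, -0.122), 0.35 m away. The first is farthest, so it is the target. The enlarged crop confirms its yaw at about -12.7°. Next I measure the tower top, the hole and the spindle.

Run:
```python
from h import *
np.set_printoptions(precision=4,suppress=True)
t=cam("top");s=cam("side")
def dark(c,x0,y0,x1,y1,th):
    g=cv2.cvtColor(c["im"],cv2.COLOR_RGB2GRAY)[y0:y1,x0:x1].astype(float)
    w=np.clip(th-g,0,None); yy,xx=np.mgrid[y0:y1,x0:x1]
    return (w*xx).sum()/w.sum(),(w*yy).sum()/w.sum()
ht=dark(t,246,205,259,218,110); hs=dark(s,242,216,257,225,110)
print("hole",ht,hs,onz(t,ht,.077),onz(s,hs,.077),tri(t,ht,s,hs))
# tower top bright ellipse in top view
hsv=cv2.cvtColor(t["im"],cv2.COLOR_RGB2HSV)
m=cv2.inRange(hsv,(0,0,130),(179,90,255)); m[:190]=0;m[250:]=0;m[:,:225]=0;m[:,285:]=0
k=max(cv2.findContours(m,cv2.RETR_EXTERNAL,cv2.CHAIN_APPROX_NONE)[0],key=cv2.contourArea)
e=cv2.fitEllipse(k);print(e,onz(t,e[0],.078))
# spindle top
for n,c,b in(("top",t,(405,245,445,285)),("side",s,(370,140,400,180))):
    x0,y0,x1,y1=b
    hh=cv2.cvtColor(c["im"],cv2.COLOR_RGB2HSV)[y0:y1,x0:x1]
    cv2.imwrite(f"pics/sp_{n}.png",cv2.resize(c["im"][y0:y1,x0:x1,::-1],None,fx=14,fy=14,interpolation=cv2.INTER_NEAREST))
```

```text
hole (np.float64(251.64315352697096), np.float64(210.75933609958506)) (np.float64(248.53378891419894), np.float64(220.31055429005315)) [0.5539 0.0473 0.077 ] [0.5535 0.0471 0.077 ] (array([0.5537, 0.0471, 0.077 ]), np.float64(0.0004927622832688613))
((251.56581115722656, 210.94947814941406), (30.20521354675293, 31.91495704650879), 67.23363494873047) [0.5534 0.0473 0.078 ]
```

View pics/sp_top.png

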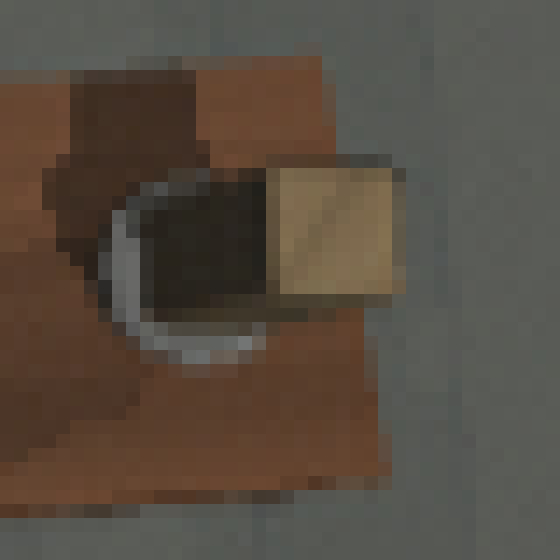

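View pics/sp_side.png

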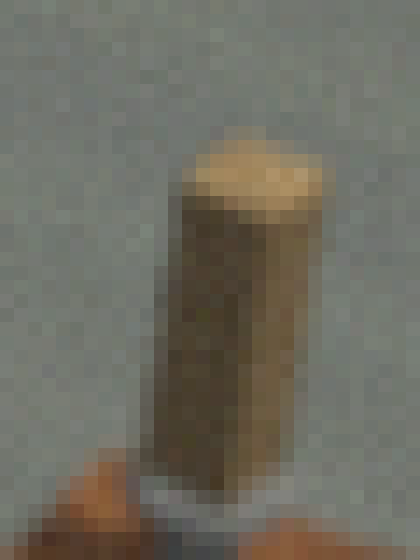

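Run:
```python
from h import *
np.set_printoptions(precision=4,suppress=True)
t=cam("top");s=cam("side")
print("handle top",tri(t,(428.9,261.6),s,(388.2,152.5)),onz(t,(428.9,261.6),.112),onz(s,(388.2,152.5),.112))
print("collar",onz(t,(419.3,263.9),.062))
q=[(405+x/14,245+y/14) for x,y in((268,165),(400,165),(400,298),(268,298))]
print([onz(t,p,.112)[:2] for p in q])
```

```text
handle top (array([ 0.4586, -0.2459,  0.1111]), np.float64(0.00015575291938330679)) [ 0.4586 -0.2455  0.112 ] [ 0.4579 -0.2445  0.112 ]
collar [ 0.4593 -0.2461  0.062 ]
[array([ 0.4665, -0.2384]), array([ 0.4664, -0.2538]), array([ 0.451 , -0.2525]), array([ 0.4511, -0.2372])]
```

Request:
{"op": "move_arm", "data": {
  "steps": [
    [8.7,0,0,-1,0,0,-0.12],
    [8.7,0,0,-1,0,0,-0.12],
    [8.7,0,0,-1,0,0,-0.12],
    [8.7,0,0,0,0,0,-0.093],
    [8.7,0,0,0,0,0,0]
  ]
}}

```text
time_s: 0.87
tool_pos: [0.2845, 0.5849, 0.2406]
tool_rot: [179.9, 0.0, -179.9]
force: [0.3, 0.6, 0.2]
grip_width: 0.0873
```

Request:
{"op": "move_arm", "data": {
  "steps": [
    [8.7,-2.7,-3.1,0,0,0,0],
    [8.7,-2.7,-3.1,0,0,0,0],
    [8.7,-2.7,-3.1,0,0,0,0],
    [8.7,-2.7,-3.1,0,0,0,0],
    [8.7,-2.7,-3.1,0,0,0,0]
  ]
}}

```text
time_s: 1.28
tool_pos: [0.4203, 0.4277, 0.2394]
tool_rot: [-180.0, -0.0, 179.8]
force: [0.2, 1.1, -0.1]
grip_width: 0.0873
```

Request:
{"op": "move_arm", "data": {
  "steps": [
    [8.7,-2.7,-3.1,0,0,0,0],
    [8.7,-2.7,-3.1,0,0,0,0],
    [8.7,0,-4,0,0,0,0],
    [8.7,0,-4,0,0,0,0],
    [8.7,0,-4,0,0,0,0]
  ]
}}

```text
time_s: 1.7
tool_pos: [0.4734, 0.2453, 0.2389]
tool_rot: [-180.0, -0.1, 179.8]
force: [0.7, 0.8, -0.3]
grip_width: 0.0867
```

Request:
{"op": "move_arm", "data": {
  "steps": [
    [8.7,0,-4,0,0,0,0],
    [8.7,0,-4,0,0,0,0],
    [8.7,0,-4,0,0,0,0],
    [8.7,0,-4,0,0,0,0],
    [8.7,0,-4,0,0,0,0]
  ]
}}

```text
time_s: 2.12
tool_pos: [0.4729, 0.0456, 0.2395]
tool_rot: [180.0, -0.0, 179.8]
force: [0.7, -0.3, -0.2]
grip_width: 0.0869
```

Request:
{"op": "move_arm", "data": {
  "steps": [
    [8.7,0,-4,0,0,0,0],
    [8.7,0,-4,0,0,0,0],
    [8.7,0,-4,0,0,0,0],
    [8.7,0,-2,0,0,0,0],
    [8.7,0,0,0,0,0,0]
  ]
}}

```text
time_s: 2.53
tool_pos: [0.4726, -0.0987, 0.2397]
tool_rot: [-179.9, 0.0, 179.3]
force: [-0.6, -0.1, -0.2]
grip_width: 0.087
```

Request:
{"op": "move_arm", "data": {
  "steps": [
    [8.7,0.35,-4,0,0,0,0],
    [8.7,0.35,-4,0,0,0,0],
    [8.7,0.35,-4,0,0,0,0],
    [8.7,0.35,-2.7,0,0,0,0],
    [8.7,0,0,0,0,0,0]
  ]
}}

```text
time_s: 2.95
tool_pos: [0.4574, -0.2457, 0.2397]
tool_rot: [-179.8, -0.0, 179.4]
force: [0.8, 0.4, -0.6]
grip_width: 0.0871
```

Run:
```python
from h import *
w=cam("wrist"); cv2.imwrite("pics/w1.png",w["im"][:,:,::-1])
np.save("w1.npy",w["C"]); print(env.get_obs()["tool_pos"],env.get_obs()["tool_rot"])
for z in(.112,.062):print(proj(w,[.4587,-.2457,z]))
```

```text
[ 0.4585285  -0.24197507  0.23947942] [-1.79975084e+02 -2.35164782e-02  1.79557212e+02]
[281.4021744  202.89563257]
[281.4889557  193.02046227]
```

View pics/w1.png

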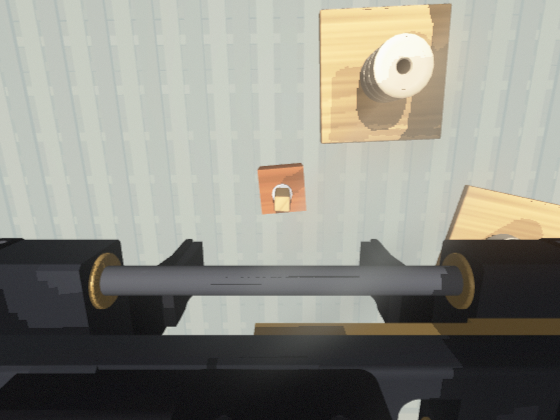

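The wrist view shows the handle top at (282,203), where the top and side views predicted it (281.4,202.9). The holder is at (282,190). I'll enlarge to get the handle yaw.

Run:
```python
from h import *
im=cv2.imread("pics/w1.png")[155:225,245:320]
cv2.imwrite("pics/w1c.png",cv2.resize(im,None,fx=8,fy=8,interpolation=cv2.INTER_CUBIC))
for i in range(3): o=env.get_obs();print(o["tool_pos"],o["tool_rot"],o["force"],o["time_s"])
```

```text
[ 0.4585285  -0.24197507  0.23947942] [-1.79975084e+02 -2.35164782e-02  1.79557212e+02] [-0.35029179  0.58702575 -0.34220944] 3.0
[ 0.4585285  -0.24197507  0.23947942] [-1.79975084e+02 -2.35164782e-02  1.79557212e+02] [-0.35029179  0.58702575 -0.34220944] 3.0
[ 0.4585285  -0.24197507  0.23947942] [-1.79975084e+02 -2.35164782e-02  1.79557212e+02] [-0.35029179  0.58702575 -0.34220944] 3.0
```

View pics/w1c.png

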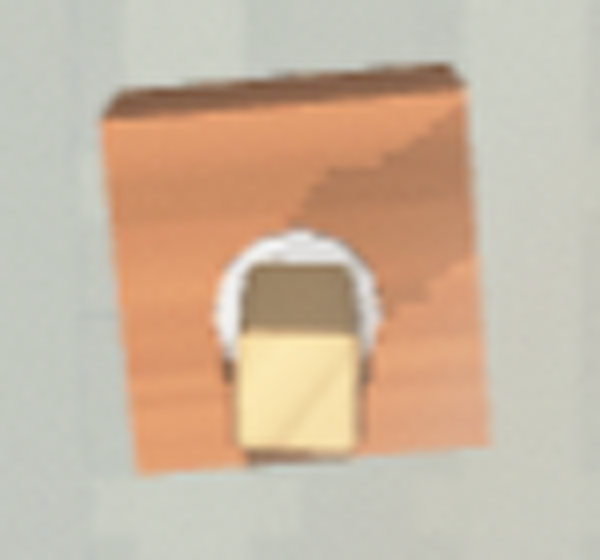

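Request:
{"op": "move_arm", "data": {
  "steps": [
    [8.7,0,0,4,0,0,0],
    [8.7,0,0,3,0,0,0],
    [8.7,0,0,0,0,0,0],
    [8.7,0,0,0,0,0,0]
  ]
}}

```text
time_s: 3.33
tool_pos: [0.4591, -0.2371, 0.1686]
tool_rot: [179.9, -0.2, -179.9]
force: [-0.2, -0.6, 1.1]
grip_width: 0.0869
```

Request:
{"op": "move_arm", "data": {
  "steps": [
    [8.7,0,0,0,0,0,0]
  ]
}}

```text
time_s: 3.42
tool_pos: [0.4608, -0.2386, 0.1711]
tool_rot: [-180.0, 0.1, -179.9]
force: [0.3, 0.2, 0.4]
grip_width: 0.0869
```

Request:
{"op": "move_arm", "data": {
  "steps": [
    [8.7,0,0,0,0,0,0]
  ]
}}

```text
time_s: 3.5
tool_pos: [0.4612, -0.2393, 0.1718]
tool_rot: [-180.0, 0.2, -179.9]
force: [-0.0, -0.1, 0.5]
grip_width: 0.0866
```

Request:
{"op": "move_arm", "data": {
  "steps": [
    [8.7,0.2,-0.6,2,0,0,0],
    [8.7,0,0,1,0,0,0],
    [8.7,0,0,0,0,0,0],
    [8.7,0,0,0,0,0,0],
    [8.7,0,0,0,0,0,0]
  ]
}}

```text
time_s: 3.92
tool_pos: [0.4583, -0.2454, 0.1406]
tool_rot: [-180.0, 0.1, -180.0]
force: [-0.5, 0.2, -0.2]
grip_width: 0.0874
```

Request:
{"op": "move_arm", "data": {
  "steps": [
    [8.7,0,0,0,0,0,0]
  ]
}}

```text
time_s: 4.0
tool_pos: [0.4583, -0.2455, 0.1406]
tool_rot: [-180.0, 0.1, -180.0]
force: [-0.0, -1.3, 0.7]
grip_width: 0.0869
```

Run:
```python
from h import *
w=cam("wrist"); im=w["im"][:,:,::-1].copy(); print(env.get_obs()["tool_pos"],env.get_obs()["tool_rot"])
for z in(.112,.062):print(proj(w,[.4587,-.2457,z]))
cv2.imwrite("pics/w2.png",im)
```

```text
[ 0.4582376  -0.24548828  0.14053897] [-1.79987319e+02  8.31502497e-02 -1.79976632e+02]
[280.68577894 234.30473763]
[280.77605321 214.93733287]
```

View pics/w2.png

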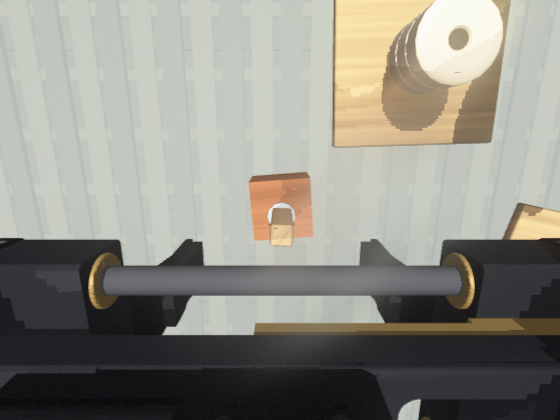

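The handle sits at (282,236), as predicted, and the jaws straddle it. Descending and gripping.

Request:
{"op": "move_arm", "data": {
  "steps": [
    [8.7,0,0,2.5,0,0,0],
    [8.7,0,0,2.0,0,0,0],
    [8.7,0,0,0,0,0,0],
    [8.7,0,0,0,0,0,0],
    [8.7,0,0,0,0,0,0]
  ]
}}

```text
time_s: 4.47
tool_pos: [0.4583, -0.2458, 0.0959]
tool_rot: [-180.0, 0.1, -180.0]
force: [-0.2, -0.7, 0.2]
grip_width: 0.0867
```

Request:
{"op": "move_arm", "data": {
  "steps": [
    [4,0,0,0,0,0,0],
    [2.5,0,0,0,0,0,0],
    [2,0,0,0,0,0,0],
    [1.5,0,0,0,0,0,0],
    [1,0,0,0,0,0,0]
  ],
  "force": 15
}}

```text
time_s: 4.88
tool_pos: [0.4578, -0.2455, 0.095]
tool_rot: [-180.0, 0.0, -180.0]
force: [0.1, 0.5, -0.6]
grip_width: 0.0616
```

Request:
{"op": "move_arm", "data": {
  "steps": [
    [1,0,0,0,0,0,0],
    [1,0,0,0,0,0,0],
    [0.5,0,0,0,0,0,0],
    [0.5,0,0,0,0,0,0]
  ],
  "force": 50
}}

```text
time_s: 5.22
tool_pos: [0.4576, -0.2454, 0.0946]
tool_rot: [180.0, -0.0, -180.0]
force: [0.3, -0.2, 0.3]
grip_width: 0.0352
```

Request:
{"op": "move_arm", "data": {
  "steps": [
    [0.5,0,0,0,0,0,0],
    [0.5,0,0,0,0,0,0],
    [0.5,0,0,0,0,0,0],
    [0.5,0,0,0,0,0,0],
    [0.5,0,0,0,0,0,0]
  ]
}}

```text
time_s: 5.63
tool_pos: [0.4576, -0.2454, 0.0946]
tool_rot: [180.0, -0.0, -180.0]
force: [0.4, 0.0, 0.1]
grip_width: 0.0143
```

Request:
{"op": "move_arm", "data": {
  "steps": [
    [0.5,0,0,0,0,0,0],
    [0.5,0,0,0,0,0,0]
  ]
}}

```text
time_s: 5.8
tool_pos: [0.4576, -0.2454, 0.0947]
tool_rot: [180.0, 0.0, -180.0]
force: [0.4, -0.0, -0.0]
grip_width: 0.0147
```

Request:
{"op": "move_arm", "data": {
  "steps": [
    [0.5,0,0,-1,0,0,0],
    [0.5,0,0,-2,0,0,0],
    [0.5,0,0,-2.5,0,0,0],
    [0.5,0,0,-2.5,0,0,0],
    [0.5,0,0,-2.5,0,0,0]
  ]
}}

```text
time_s: 6.22
tool_pos: [0.4573, -0.2456, 0.2014]
tool_rot: [180.0, 0.0, 180.0]
force: [1.1, 0.2, -0.6]
grip_width: 0.0148
```

Request:
{"op": "move_arm", "data": {
  "steps": [
    [0.5,0,0,0,0,0,0],
    [0.5,0,0,0,0,0,0],
    [0.5,0,0,0,0,0,0]
  ]
}}

```text
time_s: 6.47
tool_pos: [0.4572, -0.2452, 0.1994]
tool_rot: [180.0, -0.0, -180.0]
force: [-0.3, -0.3, -2.0]
grip_width: 0.0144
```

Run:
```python
from h import *
o=env.get_obs();print(o["tool_pos"],o["tool_rot"],o["force"],o["grip_width"])
for n in("top","side","wrist"):
    c=cam(n); cv2.imwrite(f"pics/{n}3.png",c["im"][:,:,::-1])
```

```text
[ 0.45722582 -0.24521922  0.19942627] [ 1.79969754e+02 -1.89278634e-02 -1.79987699e+02] [-0.27650372 -0.30805911 -2.02562315] 0.014402770972952034
```

View pics/side3.png

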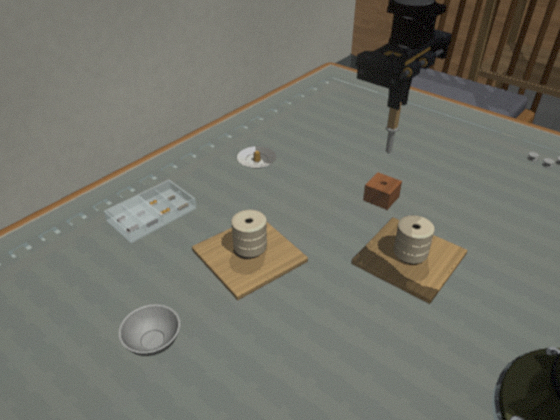

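View pics/wrist3.png

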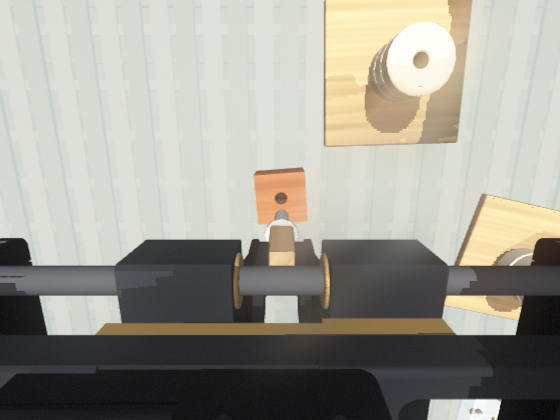

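The spindle hangs straight in the jaws and has cleared the holder (wrist view: foot at (282,214), empty holder hole at (281,198)). Now I carry it over to the tower's left side.

Request:
{"op": "move_arm", "data": {
  "steps": [
    [0.5,-1.18,3.0,0,0,0,0],
    [0.5,-1.18,3.8,0,0,0,0],
    [0.5,-1.18,3.8,0,0,0,0],
    [0.5,-1.18,3.8,0,0,0,0],
    [0.5,-1.18,3.8,0,0,0,0]
  ]
}}

```text
time_s: 7.03
tool_pos: [0.5162, -0.0617, 0.1988]
tool_rot: [180.0, -0.1, 180.0]
force: [0.8, 0.0, -0.2]
grip_width: 0.0148
```

Request:
{"op": "move_arm", "data": {
  "steps": [
    [0.5,-1.18,3.8,0,0,0,0],
    [0.5,-1.18,3.8,0,0,0,0],
    [0.5,-1.18,3.8,0,0,0,0],
    [0.5,-1.18,3.8,0,0,0,0],
    [0.5,0,0,0,0,0,0]
  ]
}}

```text
time_s: 7.45
tool_pos: [0.5637, 0.0998, 0.1978]
tool_rot: [179.7, -0.1, -179.3]
force: [-0.0, 1.6, -0.6]
grip_width: 0.0145
```

Request:
{"op": "move_arm", "data": {
  "steps": [
    [0.5,0,0,0,0,0,0.111],
    [0.5,0,0,0,0,0,0.111],
    [0.5,0,0,0,0,0,0],
    [0.5,0,0,0,0,0,0],
    [0.5,0,0,0,0,0,0]
  ]
}}

```text
time_s: 7.87
tool_pos: [0.5634, 0.0883, 0.1992]
tool_rot: [-180.0, -0.0, 167.4]
force: [-0.3, -0.3, -1.3]
grip_width: 0.0144
```

```bash
cat >> h.py <<'E'
yaw=np.radians(-12.7); ex=np.array([np.cos(yaw),np.sin(yaw)]); ey=np.array([-ex[1],ex[0]])
A0=np.array([.5536,.0472])
def st():
    o=env.get_obs(); p=o["tool_pos"]; d=p[:2]-A0
    print("t",round(o["time_s"],2),"tcp",p.round(4),"rot",np.round(o["tool_rot"],2),"bx,by mm",(d@ex*1e3).round(2),(d@ey*1e3).round(2),"F bx,by,z",np.round([o["force"][:2]@ex,o["force"][:2]@ey,o["force"][2]],2),"tq",np.round(o["wrist_torque"],3),"w",round(o["grip_width"],4))
E
python3 - <<'E'
from h import *
st()
for n in("top","side","wrist"):
    c=cam(n); cv2.imwrite(f"pics/{n}4.png",c["im"][:,:,::-1])
s=cam("side");T=env.get_obs()["tool_pos"]
print(proj(s,[T[0]+.001,T[1],T[2]-.0866]))
w=cam("wrist");print(proj(w,[T[0]+.001,T[1],T[2]-.0866]),proj(w,[*A0,.078]))
E
```

```text
t 7.87 tcp [0.5634 0.0883 0.1992] rot [-1.7998e+02 -5.0000e-02  1.6742e+02] bx,by mm 0.53 42.2 F bx,by,z [-0.27 -0.36 -1.26] tq [ 0.045  0.005 -0.013] w 0.0144
[225.37747101 212.82795382]
[281.32587425 213.30171743] [237.46973839 202.2190193 ]
```

View pics/side4.png

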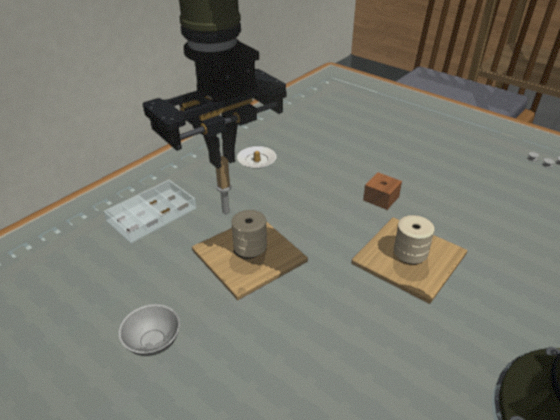

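View pics/wrist4.png

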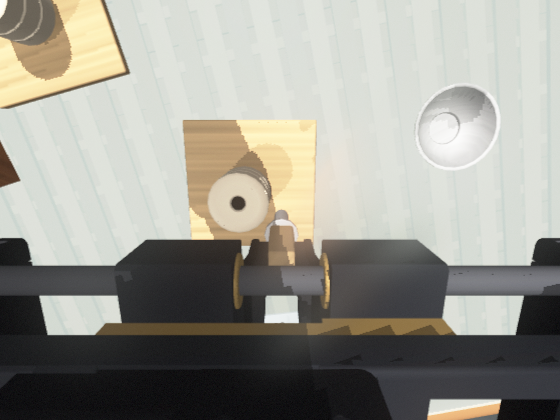

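Wrist view: the hole at (237,203) and the foot at (281,213) both match prediction, and the board's edges line up with the tool, so the yaw is right. I'll back off to a clear standoff and go down.

Request:
{"op": "move_arm", "data": {
  "steps": [
    [0.5,0.15,0.8,0,0,0,0],
    [0.5,0,0,0,0,0,0],
    [0.5,0,0,2.5,0,0,0],
    [0.5,0,0,2.5,0,0,0],
    [0.5,0,0,1.7,0,0,0]
  ]
}}

```text
time_s: 8.53
tool_pos: [0.5632, 0.0972, 0.1309]
tool_rot: [-180.0, -0.1, 167.4]
force: [-0.3, 0.2, -0.7]
grip_width: 0.0149
```

Request:
{"op": "move_arm", "data": {
  "steps": [
    [0.5,0,0,0,0,0,0],
    [0.5,0,0,0,0,0,0],
    [0.5,0,0,0,0,0,0],
    [0.5,0,0,0,0,0,0],
    [0.5,0,0,0,0,0,0]
  ]
}}

```text
time_s: 8.95
tool_pos: [0.565, 0.097, 0.1343]
tool_rot: [179.9, 0.1, 167.3]
force: [0.9, -0.6, -0.3]
grip_width: 0.0149
```

```bash
python3 -c "
from h import *
st()"
```

```text
t 8.95 tcp [0.565  0.097  0.1343] rot [1.7992e+02 1.4000e-01 1.6730e+02] bx,by mm 0.23 51.05 F bx,by,z [ 0.97 -0.43 -0.3 ] tq [ 0.015 -0.056  0.019] w 0.0149
```

Request:
{"op": "move_arm", "data": {
  "steps": [
    [0.5,0,-0.5,0.3,0,0,0],
    [0.5,0,-0.5,0,0,0,0],
    [0.5,0,-0.2,0,0,0,0],
    [0.5,0,0,0,0,0,0],
    [0.5,0,0,0,0,0,0]
  ]
}}

```text
time_s: 9.37
tool_pos: [0.5614, 0.0846, 0.1298]
tool_rot: [180.0, 0.0, 167.2]
force: [0.4, 0.3, -1.1]
grip_width: 0.0145
```

Request:
{"op": "move_arm", "data": {
  "steps": [
    [0.5,0,0,0,0,0,0],
    [0.5,0,0,0,0,0,0]
  ]
}}

```text
time_s: 9.53
tool_pos: [0.5614, 0.0852, 0.1297]
tool_rot: [180.0, 0.0, 167.3]
force: [-0.4, 0.1, -0.9]
grip_width: 0.0142
```

```bash
python3 -c "
from h import *
st()"
```

```text
t 9.53 tcp [0.5614 0.0852 0.1297] rot [1.7999e+02 1.0000e-02 1.6731e+02] bx,by mm -0.73 38.8 F bx,by,z [-0.41 -0.01 -0.85] tq [ 0.012 -0.018  0.027] w 0.0142
```

Request:
{"op": "move_arm", "data": {
  "steps": [
    [0.5,0,-0.1,0,0,0,0],
    [0.5,0,-0.1,0,0,0,0],
    [0.5,0,0,0,0,0,0]
  ]
}}

```text
time_s: 9.78
tool_pos: [0.5609, 0.0828, 0.1296]
tool_rot: [-180.0, 0.0, 167.3]
force: [0.4, 0.3, -0.8]
grip_width: 0.0144
```

Request:
{"op": "move_arm", "data": {
  "steps": [
    [0.5,0,-0.1,0,0,0,0],
    [0.5,0,0,0,0,0,0]
  ]
}}

```text
time_s: 9.95
tool_pos: [0.5607, 0.082, 0.1297]
tool_rot: [180.0, 0.0, 167.3]
force: [-0.3, 0.5, -1.4]
grip_width: 0.0146
```

```bash
python3 -c "
from h import *
st()"
```

```text
t 9.95 tcp [0.5607 0.082  0.1297] rot [1.7999e+02 1.0000e-02 1.6728e+02] bx,by mm -0.7 35.5 F bx,by,z [-0.38  0.42 -1.43] tq [0.109 0.004 0.012] w 0.0146
```

Request:
{"op": "move_arm", "data": {
  "steps": [
    [0.5,0,-0.1,0,0,0,0],
    [0.5,0,0,0,0,0,0]
  ]
}}

```text
time_s: 10.12
tool_pos: [0.5606, 0.0812, 0.1298]
tool_rot: [180.0, 0.0, 167.3]
force: [0.9, 1.3, -0.8]
grip_width: 0.0148
```

```bash
python3 -c "
from h import *
st()"
```

```text
t 10.12 tcp [0.5606 0.0812 0.1298] rot [1.7997e+02 2.0000e-02 1.6729e+02] bx,by mm -0.65 34.75 F bx,by,z [ 0.58  1.43 -0.77] tq [0.262 0.024 0.056] w 0.0148
```

Request:
{"op": "move_arm", "data": {
  "steps": [
    [0.5,0,-0.05,0,0,0,0],
    [0.5,0,0,0,0,0,0]
  ]
}}

```text
time_s: 10.28
tool_pos: [0.5605, 0.0809, 0.1298]
tool_rot: [180.0, 0.0, 167.3]
force: [0.4, 1.4, 0.0]
grip_width: 0.0143
```

```bash
python3 -c "
from h import *
st()"
```

```text
t 10.28 tcp [0.5605 0.0809 0.1298] rot [1.7997e+02 1.0000e-02 1.6730e+02] bx,by mm -0.7 34.37 F bx,by,z [0.1  1.43 0.03] tq [ 0.307 -0.055  0.006] w 0.0143
```

Request:
{"op": "move_arm", "data": {
  "steps": [
    [0.5,0,-0.05,0,0,0,0],
    [0.5,0,0,0,0,0,0]
  ]
}}

```text
time_s: 10.45
tool_pos: [0.5604, 0.0804, 0.1298]
tool_rot: [180.0, 0.0, 167.3]
force: [1.2, 1.0, -1.0]
grip_width: 0.0147
```

```bash
python3 -c "
from h import *
st()"
```

```text
t 10.45 tcp [0.5604 0.0804 0.1298] rot [1.7996e+02 2.0000e-02 1.6730e+02] bx,by mm -0.66 33.91 F bx,by,z [ 0.94  1.23 -1.03] tq [ 0.413 -0.069 -0.033] w 0.0147
```

Request:
{"op": "move_arm", "data": {
  "steps": [
    [0.5,0,-0.05,0,0,0,0],
    [0.5,0,0,0,0,0,0]
  ]
}}

```text
time_s: 10.62
tool_pos: [0.5603, 0.0799, 0.1298]
tool_rot: [180.0, 0.0, 167.3]
force: [-0.5, 2.2, 0.8]
grip_width: 0.0144
```

```bash
python3 -c "
from h import *
st()"
```

```text
t 10.62 tcp [0.5603 0.0799 0.1298] rot [1.7996e+02 2.0000e-02 1.6730e+02] bx,by mm -0.65 33.4 F bx,by,z [-1.    2.03  0.83] tq [ 0.518 -0.118  0.02 ] w 0.0144
```

Request:
{"op": "move_arm", "data": {
  "steps": [
    [0.5,0,-0.07,0,0,0,0],
    [0.5,0,0,0,0,0,0],
    [0.5,0,0,0,0,0,0],
    [0.5,0,0,0,0,0,0]
  ]
}}

```text
time_s: 10.95
tool_pos: [0.5601, 0.0792, 0.1298]
tool_rot: [180.0, 0.0, 167.3]
force: [-0.9, 3.3, 0.4]
grip_width: 0.0145
```

```bash
python3 -c "
from h import *
st()
for n in('side','wrist'):
    c=cam(n); cv2.imwrite(f'pics/{n}5.png',c['im'][:,:,::-1])
st()"
```

```text
t 10.95 tcp [0.5601 0.0792 0.1298] rot [1.7997e+02 2.0000e-02 1.6730e+02] bx,by mm -0.67 32.69 F bx,by,z [-1.6   2.99  0.43] tq [ 0.735 -0.155  0.029] w 0.0145
t 11.05 tcp [0.5601 0.0792 0.1298] rot [1.7998e+02 2.0000e-02 1.6730e+02] bx,by mm -0.66 32.61 F bx,by,z [0.38 3.71 0.41] tq [ 0.757 -0.133  0.014] w 0.0143
```

Request:
{"op": "move_arm", "data": {
  "steps": [
    [0.5,0,0,0,0,0,0],
    [0.5,0,0,0,0,0,0],
    [0.5,0,0,0,0,0,0]
  ]
}}

```text
time_s: 11.3
tool_pos: [0.5601, 0.0791, 0.1298]
tool_rot: [180.0, 0.0, 167.3]
force: [0.9, 3.3, 0.5]
grip_width: 0.015
```

```bash
python3 -c "
from h import *
st()"
```

```text
t 11.3 tcp [0.5601 0.0791 0.1298] rot [1.7998e+02 1.0000e-02 1.6730e+02] bx,by mm -0.67 32.52 F bx,by,z [0.14 3.38 0.53] tq [ 0.759 -0.145  0.03 ] w 0.015
```

View pics/side5.png

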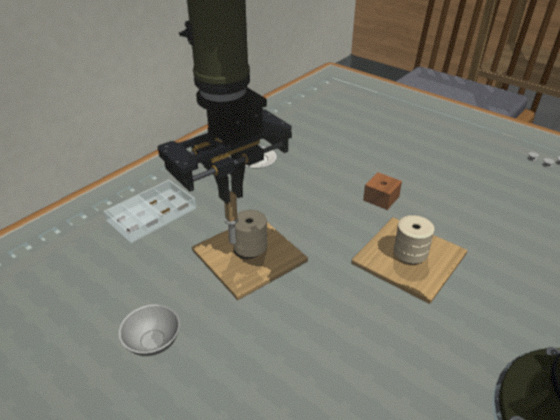

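View pics/wrist5.png

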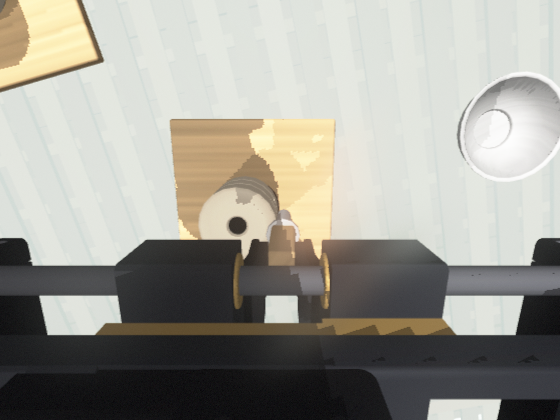

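Left side touched: about 3.3 N for over 0.5 s, the shank at (233,232) against the tower in the side view, the tower alone displaced slightly. I'll retreat and go round to the near side.

Request:
{"op": "move_arm", "data": {
  "steps": [
    [0.5,0,0,0,0,0,0],
    [0.5,0,0.3,0,0,0,0],
    [0.5,0,1.0,0,0,0,0],
    [0.5,0.5,0.4,0,0,0,0],
    [0.5,1.5,0,0,0,0,0]
  ]
}}

```text
time_s: 11.72
tool_pos: [0.5449, 0.1006, 0.1292]
tool_rot: [-179.9, 0.0, 167.3]
force: [-0.1, 0.7, -0.3]
grip_width: 0.0149
```

```bash
python3 -c "
from h import *
st()"
```

```text
t 11.72 tcp [0.5449 0.1006 0.1292] rot [-1.7993e+02  4.0000e-02  1.6732e+02] bx,by mm -20.17 50.16 F bx,by,z [-0.21  0.69 -0.31] tq [-0.013 -0.03   0.013] w 0.0149
```

Request:
{"op": "move_arm", "data": {
  "steps": [
    [0.5,2,0,0,0,0,0],
    [0.5,1,-1,0,0,0,0],
    [0.5,0,-2,0,0,0,0],
    [0.5,0,-2,0,0,0,0],
    [0.5,0,0,0,0,0,0]
  ]
}}

```text
time_s: 12.13
tool_pos: [0.5026, 0.0533, 0.1293]
tool_rot: [-179.8, -0.1, 167.1]
force: [-0.9, -0.6, -1.5]
grip_width: 0.0143
```

Request:
{"op": "move_arm", "data": {
  "steps": [
    [0.5,0,0,0,0,0,0],
    [0.5,0,0,0,0,0,0],
    [0.5,0,0,0,0,0,0],
    [0.5,0,0,0,0,0,0]
  ]
}}

```text
time_s: 12.47
tool_pos: [0.504, 0.0587, 0.1295]
tool_rot: [-180.0, -0.0, 167.4]
force: [0.1, -0.5, -1.2]
grip_width: 0.0146
```

```bash
python3 -c "
from h import *
st()
for n in('side','wrist'):
    c=cam(n); cv2.imwrite(f'pics/{n}6.png',c['im'][:,:,::-1])
st()
w=cam('wrist');o=env.get_obs();T=o['tool_pos'];r=R.from_euler('xyz',o['tool_rot'],degrees=True).as_matrix()
print(proj(w,T+r@[-.001,0,.0866]),proj(w,T+r@[-.001,0,.0366]))
im=cv2.imread('pics/wrist6.png')[190:280,230:340];cv2.imwrite('pics/w6c.png',cv2.resize(im,None,fx=6,fy=6,interpolation=cv2.INTER_CUBIC))
"
```

```text
t 12.47 tcp [0.504  0.0587 0.1295] rot [-1.7999e+02 -1.0000e-02  1.6738e+02] bx,by mm -50.95 0.35 F bx,by,z [ 0.16 -0.46 -1.22] tq [-0.034 -0.003  0.002] w 0.0146
t 12.57 tcp [0.504  0.0584 0.1295] rot [-1.7999e+02 -1.0000e-02  1.6736e+02] bx,by mm -50.89 0.04 F bx,by,z [ 0.69  0.85 -0.67] tq [ 0.017 -0.035  0.008] w 0.0143
[280.91714975 213.38869563] [280.86572189 231.6282927 ]
```

View pics/w6c.png

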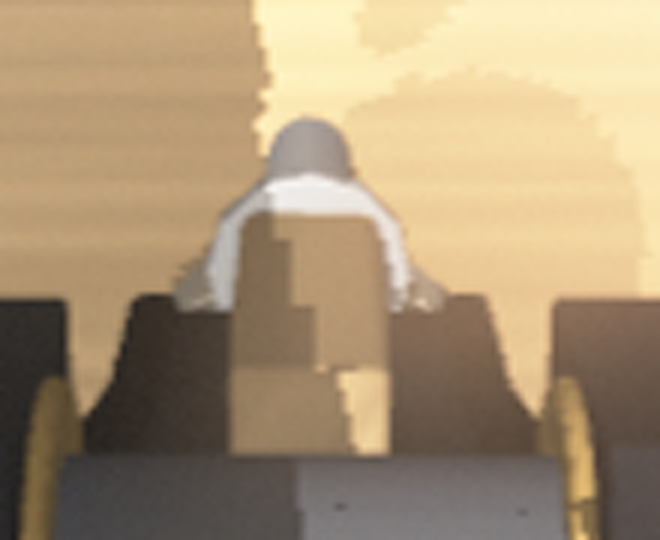

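View pics/side6.png

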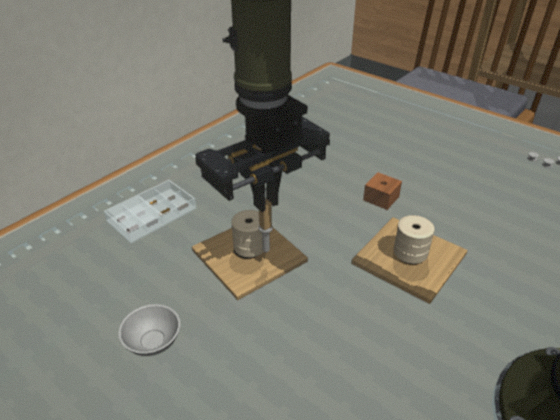

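The shank is still straight in the grip (foot at crop column ~310, collar ~308). Approaching the near side.

Request:
{"op": "move_arm", "data": {
  "steps": [
    [0.5,-0.4,0,0,0,0,0],
    [0.5,-0.4,0,0,0,0,0],
    [0.5,-0.3,0,0,0,0,0],
    [0.5,0,0,0,0,0,0],
    [0.5,0,0,0,0,0,0]
  ]
}}

```text
time_s: 13.03
tool_pos: [0.5149, 0.0551, 0.1296]
tool_rot: [-180.0, -0.0, 167.3]
force: [0.7, 0.1, -0.9]
grip_width: 0.0147
```

Request:
{"op": "move_arm", "data": {
  "steps": [
    [0.5,0,0,0,0,0,0],
    [0.5,0,0,0,0,0,0]
  ]
}}

```text
time_s: 13.2
tool_pos: [0.5145, 0.0553, 0.1296]
tool_rot: [180.0, -0.0, 167.3]
force: [-0.5, 0.5, 0.0]
grip_width: 0.0144
```

```bash
python3 -c "
from h import *
st()"
```

```text
t 13.2 tcp [0.5145 0.0553 0.1296] rot [ 1.8000e+02 -1.0000e-02  1.6729e+02] bx,by mm -39.88 -0.65 F bx,by,z [-0.56  0.4   0.02] tq [0.015 0.018 0.002] w 0.0144
```

Request:
{"op": "move_arm", "data": {
  "steps": [
    [0.5,-0.1,0,0,0,0,0],
    [0.5,-0.1,0,0,0,0,0],
    [0.5,0,0,0,0,0,0]
  ]
}}

```text
time_s: 13.45
tool_pos: [0.5168, 0.0549, 0.1297]
tool_rot: [180.0, 0.0, 167.3]
force: [0.4, 0.6, -0.9]
grip_width: 0.0144
```

```bash
python3 -c "
from h import *
st()"
```

```text
t 13.45 tcp [0.5168 0.0549 0.1297] rot [1.7999e+02 2.0000e-02 1.6729e+02] bx,by mm -37.57 -0.62 F bx,by,z [ 0.24  0.62 -0.85] tq [-0.001  0.022  0.03 ] w 0.0144
```

Request:
{"op": "move_arm", "data": {
  "steps": [
    [0.5,-0.1,0,0,0,0,0],
    [0.5,0,0,0,0,0,0]
  ]
}}

```text
time_s: 13.62
tool_pos: [0.5177, 0.0546, 0.1297]
tool_rot: [180.0, 0.0, 167.3]
force: [-0.5, 0.4, -0.3]
grip_width: 0.0146
```

```bash
python3 -c "
from h import *
st()"
```

```text
t 13.62 tcp [0.5177 0.0546 0.1297] rot [180.     0.   167.29] bx,by mm -36.64 -0.66 F bx,by,z [-0.62  0.28 -0.3 ] tq [0.055 0.04  0.05 ] w 0.0146
```

Request:
{"op": "move_arm", "data": {
  "steps": [
    [0.5,-0.05,0,0,0,0,0],
    [0.5,0,0,0,0,0,0]
  ]
}}

```text
time_s: 13.78
tool_pos: [0.5181, 0.0546, 0.1297]
tool_rot: [180.0, -0.0, 167.3]
force: [-0.5, 0.2, -0.8]
grip_width: 0.0147
```

```bash
python3 -c "
from h import *
st()"
```

```text
t 13.78 tcp [0.5181 0.0546 0.1297] rot [ 1.8000e+02 -1.0000e-02  1.6729e+02] bx,by mm -36.28 -0.6 F bx,by,z [-0.57  0.11 -0.76] tq [ 0.018  0.112 -0.013] w 0.0147
```

Request:
{"op": "move_arm", "data": {
  "steps": [
    [0.5,-0.05,0,0,0,0,0],
    [0.5,0,0,0,0,0,0]
  ]
}}

```text
time_s: 13.95
tool_pos: [0.5185, 0.0545, 0.1296]
tool_rot: [180.0, -0.0, 167.3]
force: [-1.3, -0.0, 0.1]
grip_width: 0.0145
```

```bash
python3 -c "
from h import *
st()"
```

```text
t 13.95 tcp [0.5185 0.0545 0.1296] rot [ 1.800e+02 -1.000e-02  1.673e+02] bx,by mm -35.8 -0.6 F bx,by,z [-1.22 -0.28  0.08] tq [ 0.031  0.177 -0.013] w 0.0145
```

Request:
{"op": "move_arm", "data": {
  "steps": [
    [0.5,-0.1,0,0,0,0,0],
    [0.5,0,0,0,0,0,0]
  ]
}}

```text
time_s: 14.12
tool_pos: [0.5195, 0.0543, 0.1296]
tool_rot: [-180.0, -0.0, 167.3]
force: [-0.5, 0.1, -0.5]
grip_width: 0.0146
```

```bash
python3 -c "
from h import *
st()"
```

```text
t 14.12 tcp [0.5195 0.0543 0.1296] rot [-1.800e+02 -2.000e-02  1.673e+02] bx,by mm -34.81 -0.61 F bx,by,z [-0.53 -0.04 -0.52] tq [ 0.09   0.276 -0.029] w 0.0146
```

Request:
{"op": "move_arm", "data": {
  "steps": [
    [0.5,-0.1,0,0,0,0,0],
    [0.5,0,0,0,0,0,0]
  ]
}}

```text
time_s: 14.28
tool_pos: [0.5205, 0.0541, 0.1296]
tool_rot: [180.0, -0.0, 167.3]
force: [-0.7, 0.3, -0.2]
grip_width: 0.0145
```

```bash
python3 -c "
from h import *
st()"
```

```text
t 14.28 tcp [0.5205 0.0541 0.1296] rot [ 1.8000e+02 -2.0000e-02  1.6729e+02] bx,by mm -33.83 -0.6 F bx,by,z [-0.72  0.1  -0.21] tq [0.093 0.426 0.038] w 0.0145
```

Request:
{"op": "move_arm", "data": {
  "steps": [
    [0.5,-0.1,0,0,0,0,0],
    [0.5,-0.05,0,0,0,0,0],
    [0.5,0,0,0,0,0,0]
  ]
}}

```text
time_s: 14.53
tool_pos: [0.5219, 0.0537, 0.1296]
tool_rot: [-180.0, -0.0, 167.3]
force: [-2.0, 0.7, 0.2]
grip_width: 0.0144
```

```bash
python3 -c "
from h import *
st()"
```

```text
t 14.53 tcp [0.5219 0.0537 0.1296] rot [-1.8000e+02 -2.0000e-02  1.6729e+02] bx,by mm -32.38 -0.61 F bx,by,z [-2.06  0.23  0.21] tq [ 0.127  0.571 -0.011] w 0.0144
```

Request:
{"op": "move_arm", "data": {
  "steps": [
    [0.5,0,0,0,0,0,0],
    [0.5,0,0,0,0,0,0],
    [0.5,0,0,0,0,0,0]
  ]
}}

```text
time_s: 14.78
tool_pos: [0.5219, 0.0537, 0.1297]
tool_rot: [180.0, -0.0, 167.3]
force: [-1.9, 0.6, 0.4]
grip_width: 0.0149
```

```bash
python3 -c "
from h import *
st()"
```

```text
t 14.78 tcp [0.5219 0.0537 0.1297] rot [ 1.800e+02 -1.000e-02  1.673e+02] bx,by mm -32.37 -0.6 F bx,by,z [-1.99  0.17  0.42] tq [ 0.201  0.549 -0.032] w 0.0149
```

Request:
{"op": "move_arm", "data": {
  "steps": [
    [0.5,-0.1,0,0,0,0,0],
    [0.5,0,0,0,0,0,0],
    [0.5,0,0,0,0,0,0],
    [0.5,0,0,0,0,0,0],
    [0.5,0,0,0,0,0,0]
  ]
}}

```text
time_s: 15.2
tool_pos: [0.5229, 0.0535, 0.1297]
tool_rot: [180.0, -0.0, 167.3]
force: [-2.5, 0.4, 0.8]
grip_width: 0.0141
```

```bash
python3 -c "
from h import *
st()
w=cam('wrist');im=w['im'][:,:,::-1][160:280,200:340];cv2.imwrite('pics/w7c.png',cv2.resize(im,None,fx=5,fy=5,interpolation=cv2.INTER_CUBIC))
st()"
```

```text
t 15.2 tcp [0.5229 0.0535 0.1297] rot [179.99  -0.   167.3 ] bx,by mm -31.31 -0.57 F bx,by,z [-2.56 -0.21  0.8 ] tq [ 0.126  0.665 -0.023] w 0.0141
t 15.25 tcp [0.5229 0.0535 0.1297] rot [ 1.800e+02 -1.000e-02  1.673e+02] bx,by mm -31.33 -0.61 F bx,by,z [-2.17  0.16  0.52] tq [ 0.185  0.761 -0.03 ] w 0.0145
```

View pics/w7c.png

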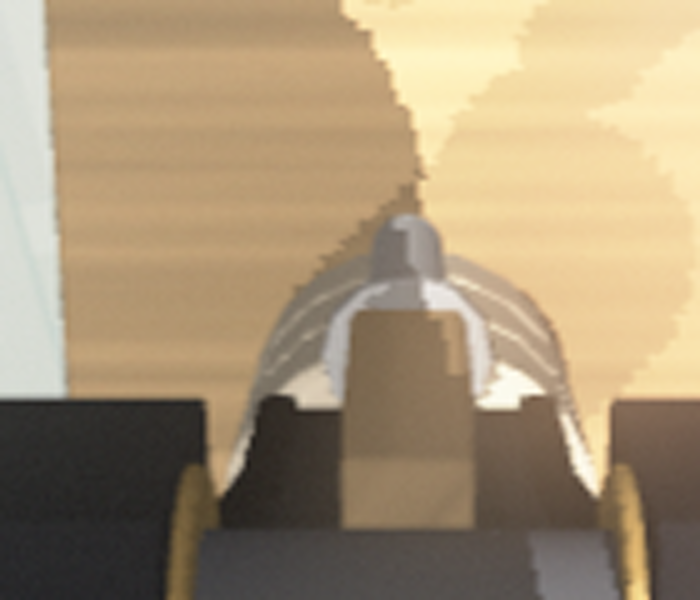

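Near side held at about 3 N for over 0.5 s. The foot's row moved from 210 to 203, so the shank has rotated somewhat. I'll retreat, then check whether that was elastic.

Request:
{"op": "move_arm", "data": {
  "steps": [
    [0.5,0,0,0,0,0,0],
    [0.5,0,0,0,0,0,0],
    [0.5,0.4,0,0,0,0,0],
    [0.5,1.0,0,0,0,0,0],
    [0.5,0.6,0,0,0,0,0]
  ]
}}

```text
time_s: 15.67
tool_pos: [0.5029, 0.0579, 0.1296]
tool_rot: [-180.0, 0.0, 167.3]
force: [-0.5, -0.3, -0.4]
grip_width: 0.0145
```

Request:
{"op": "move_arm", "data": {
  "steps": [
    [0.5,0,0,0,0,0,0],
    [0.5,0,0,0,0,0,0],
    [0.5,0,0,0,0,0,0],
    [0.5,0,0,0,0,0,0]
  ]
}}

```text
time_s: 16.0
tool_pos: [0.5039, 0.0578, 0.1299]
tool_rot: [180.0, 0.1, 167.3]
force: [-0.6, 0.1, -0.5]
grip_width: 0.0145
```

```bash
python3 -c "
from h import *
st()
w=cam('wrist');im=w['im'][:,:,::-1][190:280,230:340];cv2.imwrite('pics/w8c.png',cv2.resize(im,None,fx=6,fy=6,interpolation=cv2.INTER_CUBIC))
"
```

```text
t 16.0 tcp [0.5039 0.0578 0.1299] rot [1.7998e+02 5.0000e-02 1.6728e+02] bx,by mm -50.83 -0.62 F bx,by,z [-0.56 -0.02 -0.52] tq [0.01  0.018 0.065] w 0.0145
```

View pics/w8c.png

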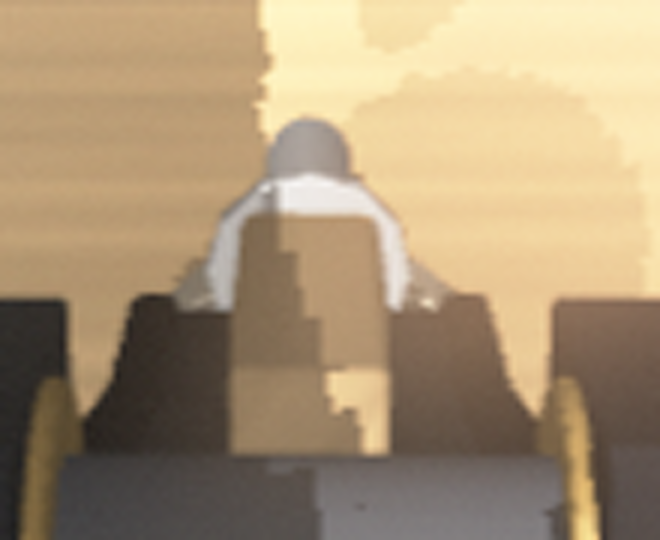

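It sprang fully back: the foot is at crop (310,120), as before. On to the right side.

Request:
{"op": "move_arm", "data": {
  "steps": [
    [0.5,0,-1.5,0,0,0,0],
    [0.5,0,-2,0,0,0,0],
    [0.5,-1,-1.4,0,0,0,0],
    [0.5,-2,0,0,0,0,0],
    [0.5,-2,0,0,0,0,0]
  ]
}}

```text
time_s: 16.47
tool_pos: [0.542, -0.0023, 0.13]
tool_rot: [180.0, 0.0, 167.2]
force: [0.1, -0.1, -0.2]
grip_width: 0.0144
```

Request:
{"op": "move_arm", "data": {
  "steps": [
    [0.5,0,0,0,0,0,0],
    [0.5,0,0,0,0,0,0],
    [0.5,0,0,0,0,0,0],
    [0.5,0,0,0,0,0,0]
  ]
}}

```text
time_s: 16.8
tool_pos: [0.5407, -0.0006, 0.1294]
tool_rot: [-180.0, -0.1, 167.3]
force: [0.2, -1.3, -1.0]
grip_width: 0.0146
```

```bash
python3 -c "
from h import *
st()"
```

```text
t 16.8 tcp [ 0.5407 -0.0006  0.1294] rot [-1.8000e+02 -5.0000e-02  1.6732e+02] bx,by mm -2.05 -49.46 F bx,by,z [ 0.48 -1.2  -1.  ] tq [ 0.037  0.033 -0.033] w 0.0146
```

Request:
{"op": "move_arm", "data": {
  "steps": [
    [0.5,-0.12,0.4,0,0,0,0],
    [0.5,0,0.4,0,0,0,0],
    [0.5,0,0.25,0,0,0,0],
    [0.5,0,0,0,0,0,0],
    [0.5,0,0,0,0,0,0]
  ]
}}

```text
time_s: 17.22
tool_pos: [0.5449, 0.0095, 0.1297]
tool_rot: [180.0, 0.0, 167.3]
force: [0.8, -0.3, -0.7]
grip_width: 0.0147
```

Request:
{"op": "move_arm", "data": {
  "steps": [
    [0.5,0,0,0,0,0,0],
    [0.5,0,0,0,0,0,0]
  ]
}}

```text
time_s: 17.38
tool_pos: [0.5449, 0.0089, 0.1297]
tool_rot: [-180.0, 0.0, 167.3]
force: [-0.3, 0.1, -0.9]
grip_width: 0.0143
```

```bash
python3 -c "
from h import *
st()"
```

```text
t 17.38 tcp [0.5449 0.0089 0.1297] rot [-1.8000e+02  1.0000e-02  1.6728e+02] bx,by mm -0.03 -39.3 F bx,by,z [-0.36  0.05 -0.86] tq [ 0.05  -0.01  -0.028] w 0.0143
```

Request:
{"op": "move_arm", "data": {
  "steps": [
    [0.5,0,0.1,0,0,0,0],
    [0.5,0,0,0,0,0,0]
  ]
}}

```text
time_s: 17.55
tool_pos: [0.5452, 0.0101, 0.1297]
tool_rot: [180.0, 0.0, 167.3]
force: [0.2, -0.5, -0.6]
grip_width: 0.0143
```

```bash
python3 -c "
from h import *
st()"
```

```text
t 17.55 tcp [0.5452 0.0101 0.1297] rot [179.99   0.   167.29] bx,by mm -0.03 -38.03 F bx,by,z [ 0.32 -0.4  -0.6 ] tq [ 0.019 -0.027 -0.002] w 0.0143
```

Request:
{"op": "move_arm", "data": {
  "steps": [
    [0.5,0,0.1,0,0,0,0],
    [0.5,0,0,0,0,0,0]
  ]
}}

```text
time_s: 17.72
tool_pos: [0.5454, 0.0112, 0.1297]
tool_rot: [180.0, 0.0, 167.3]
force: [0.1, -0.8, -0.1]
grip_width: 0.0145
```

```bash
python3 -c "
from h import *
st()"
```

```text
t 17.72 tcp [0.5454 0.0112 0.1297] rot [179.99   0.   167.3 ] bx,by mm -0.06 -36.9 F bx,by,z [ 0.29 -0.77 -0.09] tq [ 0.038 -0.016 -0.002] w 0.0145
```

Request:
{"op": "move_arm", "data": {
  "steps": [
    [0.5,0,0.1,0,0,0,0],
    [0.5,0,0,0,0,0,0]
  ]
}}

```text
time_s: 17.88
tool_pos: [0.5457, 0.0122, 0.1297]
tool_rot: [180.0, 0.0, 167.3]
force: [0.1, 0.1, -0.6]
grip_width: 0.0146
```

```bash
python3 -c "
from h import *
st()"
```

```text
t 17.88 tcp [0.5457 0.0122 0.1297] rot [1.7999e+02 1.0000e-02 1.6731e+02] bx,by mm -0.02 -35.91 F bx,by,z [ 0.09  0.15 -0.55] tq [ 0.019  0.002 -0.05 ] w 0.0146
```

Request:
{"op": "move_arm", "data": {
  "steps": [
    [0.5,0,0.07,0,0,0,0],
    [0.5,0,0,0,0,0,0]
  ]
}}

```text
time_s: 18.05
tool_pos: [0.5458, 0.0126, 0.1297]
tool_rot: [-180.0, 0.0, 167.3]
force: [-1.3, -0.1, -0.8]
grip_width: 0.015
```

```bash
python3 -c "
from h import *
st()"
```

```text
t 18.05 tcp [0.5458 0.0126 0.1297] rot [-179.99    0.    167.3 ] bx,by mm -0.02 -35.45 F bx,by,z [-1.21 -0.42 -0.77] tq [-0.104  0.015  0.028] w 0.015
```

Request:
{"op": "move_arm", "data": {
  "steps": [
    [0.5,0,0.07,0,0,0,0],
    [0.5,0,0,0,0,0,0]
  ]
}}

```text
time_s: 18.22
tool_pos: [0.5459, 0.0131, 0.1297]
tool_rot: [-180.0, 0.0, 167.3]
force: [0.0, -0.5, -0.2]
grip_width: 0.0145
```

```bash
python3 -c "
from h import *
st()"
```

```text
t 18.22 tcp [0.5459 0.0131 0.1297] rot [-1.7999e+02  1.0000e-02  1.6729e+02] bx,by mm 0.01 -34.9 F bx,by,z [ 0.12 -0.47 -0.24] tq [-0.196  0.039 -0.01 ] w 0.0145
```

Request:
{"op": "move_arm", "data": {
  "steps": [
    [0.5,0,0.1,0,0,0,0],
    [0.5,0,0.05,0,0,0,0],
    [0.5,0,0,0,0,0,0]
  ]
}}

```text
time_s: 18.47
tool_pos: [0.5463, 0.0144, 0.1298]
tool_rot: [-180.0, 0.0, 167.3]
force: [-0.5, -1.4, 0.0]
grip_width: 0.0141
```

```bash
python3 -c "
from h import *
st()"
```

```text
t 18.47 tcp [0.5463 0.0144 0.1298] rot [-1.7997e+02  1.0000e-02  1.6728e+02] bx,by mm 0.08 -33.62 F bx,by,z [-0.22 -1.44  0.04] tq [-0.467  0.132  0.027] w 0.0141
```

Request:
{"op": "move_arm", "data": {
  "steps": [
    [0.5,0,0.08,0,0,0,0],
    [0.5,0,0,0,0,0,0],
    [0.5,0,0,0,0,0,0]
  ]
}}

```text
time_s: 18.72
tool_pos: [0.5464, 0.0152, 0.1297]
tool_rot: [-180.0, 0.0, 167.3]
force: [-1.5, -2.5, 0.4]
grip_width: 0.0144
```

```bash
python3 -c "
from h import *
st()"
```

```text
t 18.72 tcp [0.5464 0.0152 0.1297] rot [-1.7998e+02  1.0000e-02  1.6728e+02] bx,by mm 0.04 -32.81 F bx,by,z [-0.89 -2.81  0.39] tq [-0.706  0.151  0.056] w 0.0144
```

Request:
{"op": "move_arm", "data": {
  "steps": [
    [0.5,0,0,0,0,0,0],
    [0.5,0,0,0,0,0,0],
    [0.5,0,0,0,0,0,0],
    [0.5,0,0,0,0,0,0],
    [0.5,0,0,0,0,0,0]
  ]
}}

```text
time_s: 19.13
tool_pos: [0.5464, 0.0155, 0.1297]
tool_rot: [-180.0, 0.0, 167.3]
force: [0.5, -2.7, 1.8]
grip_width: 0.0142
```

```bash
python3 -c "
from h import *
st()"
```

```text
t 19.13 tcp [0.5464 0.0155 0.1297] rot [-180.      0.    167.29] bx,by mm -0.03 -32.53 F bx,by,z [ 1.1  -2.57  1.79] tq [-0.763  0.133 -0.003] w 0.0142
```

Request:
{"op": "move_arm", "data": {
  "steps": [
    [0.5,0,0,0,0,0,0],
    [0.5,0,-0.4,0,0,0,0],
    [0.5,0,-1.0,0,0,0,0],
    [0.5,0,0,-1,0,0,0],
    [0.5,0,0,-2,0,0,0]
  ]
}}

```text
time_s: 19.55
tool_pos: [0.5413, 0.0014, 0.1581]
tool_rot: [-179.9, -0.3, 167.2]
force: [0.3, 0.7, -0.2]
grip_width: 0.0148
```

Request:
{"op": "move_arm", "data": {
  "steps": [
    [0.5,0,0,-2,0,0,0],
    [0.5,0,0,-0.5,0,0,0],
    [0.5,0,0,0,0,0,0],
    [0.5,0,0,0,0,0,0]
  ]
}}

```text
time_s: 19.88
tool_pos: [0.5432, 0.0021, 0.1845]
tool_rot: [180.0, 0.0, 167.3]
force: [-0.4, -0.0, -0.5]
grip_width: 0.0142
```

```bash
python3 -c "
from h import *
st()"
```

```text
t 19.88 tcp [0.5432 0.0021 0.1845] rot [1.7996e+02 1.0000e-02 1.6729e+02] bx,by mm -0.2 -46.24 F bx,by,z [-0.41 -0.09 -0.48] tq [ 0.001  0.05  -0.05 ] w 0.0142
```

All three touches are done, each about 3 N for over 0.5 s. They put the axis at TCP bx ≈ -0.85 mm and by ≈ 0.0 mm, which agrees with the camera estimate of the hole. Now moving over the hole.

Request:
{"op": "move_arm", "data": {
  "steps": [
    [0.5,0.07,1.5,0,0,0,0],
    [0.5,0,1.8,0,0,0,0],
    [0.5,0,1.3,0,0,0,0],
    [0.5,0,0,0,0,0,0],
    [0.5,0,0,0,0,0,0]
  ]
}}

```text
time_s: 20.3
tool_pos: [0.5522, 0.0474, 0.1836]
tool_rot: [-179.9, -0.1, 167.4]
force: [0.3, -0.7, -0.4]
grip_width: 0.0147
```

Request:
{"op": "move_arm", "data": {
  "steps": [
    [0.5,0,0,0,0,0,0],
    [0.5,0,0,0,0,0,0],
    [0.5,0,0,0,0,0,0]
  ]
}}

```text
time_s: 20.55
tool_pos: [0.5527, 0.0457, 0.1846]
tool_rot: [-180.0, -0.0, 167.2]
force: [0.4, -0.1, -0.5]
grip_width: 0.0144
```

```bash
python3 -c "
from h import *
st()"
```

```text
t 20.55 tcp [0.5527 0.0457 0.1846] rot [-179.98   -0.    167.2 ] bx,by mm -0.59 -1.65 F bx,by,z [ 0.42  0.03 -0.46] tq [-0.015 -0.059 -0.034] w 0.0144
```

Request:
{"op": "move_arm", "data": {
  "steps": [
    [0.5,0.03,0.16,0.5,0,0,0],
    [0.5,0,0,0.7,0,0,0],
    [0.5,0,0,0,0,0,0],
    [0.5,0,0,0,0,0,0],
    [0.5,0,0,0,0,0,0]
  ]
}}

```text
time_s: 20.97
tool_pos: [0.5527, 0.0485, 0.1725]
tool_rot: [-180.0, -0.0, 167.3]
force: [-0.3, 0.4, -0.7]
grip_width: 0.0146
```

Request:
{"op": "move_arm", "data": {
  "steps": [
    [0.5,0,0,0,0,0,0],
    [0.5,0,0,0,0,0,0]
  ]
}}

```text
time_s: 21.13
tool_pos: [0.553, 0.0486, 0.1729]
tool_rot: [180.0, 0.0, 167.3]
force: [-0.4, 0.2, -1.1]
grip_width: 0.0144
```

```bash
python3 -c "
from h import *
st()
for n in('side','top'):
    c=cam(n); cv2.imwrite(f'pics/{n}9.png',cv2.resize(c['im'][150:290,180:320,::-1],None,fx=4,fy=4,interpolation=cv2.INTER_CUBIC))
"
```

```text
t 21.13 tcp [0.553  0.0486 0.1729] rot [1.7999e+02 3.0000e-02 1.6729e+02] bx,by mm -0.86 1.22 F bx,by,z [-0.45  0.15 -1.15] tq [ 0.058 -0.034 -0.003] w 0.0144
```

View pics/side9.png

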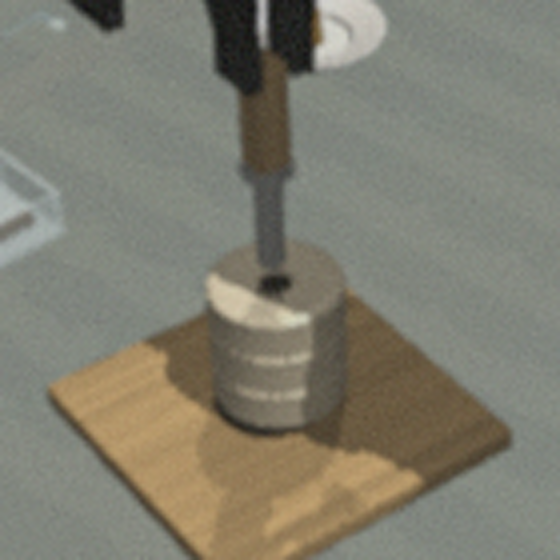

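Request:
{"op": "move_arm", "data": {
  "steps": [
    [0.5,0,-0.12,0.2,0,0,0],
    [0.5,0,0,0,0,0,0],
    [0.5,0,0,0,0,0,0],
    [0.5,0,0,0,0,0,0],
    [0.5,0,0,0,0,0,0]
  ]
}}

```text
time_s: 21.65
tool_pos: [0.5526, 0.0474, 0.1707]
tool_rot: [180.0, 0.0, 167.3]
force: [0.0, -0.2, -0.8]
grip_width: 0.0145
```

```bash
python3 -c "
from h import *
st()"
```

```text
t 21.65 tcp [0.5526 0.0474 0.1707] rot [180.     0.   167.29] bx,by mm -1.04 -0.01 F bx,by,z [ 0.08 -0.19 -0.81] tq [-0.03   0.004  0.059] w 0.0145
```

Request:
{"op": "move_arm", "data": {
  "steps": [
    [0.5,0,0,0,0,0,0],
    [0.5,0,0,0,0,0,0]
  ]
}}

```text
time_s: 21.82
tool_pos: [0.5526, 0.0474, 0.1707]
tool_rot: [180.0, 0.0, 167.3]
force: [-0.0, 0.1, -1.6]
grip_width: 0.0144
```

```bash
python3 -c "
from h import *
st()"
```

```text
t 21.82 tcp [0.5526 0.0474 0.1707] rot [1.7999e+02 1.0000e-02 1.6729e+02] bx,by mm -0.99 0.0 F bx,by,z [-0.04  0.08 -1.6 ] tq [ 0.007 -0.024 -0.038] w 0.0144
```

Request:
{"op": "move_arm", "data": {
  "steps": [
    [0.5,0,0,0.3,0,0,0],
    [0.5,0,0,0.3,0,0,0],
    [0.5,0,0,0.2,0,0,0],
    [0.5,0,0,0,0,0,0]
  ]
}}

```text
time_s: 22.15
tool_pos: [0.5521, 0.0474, 0.1619]
tool_rot: [-180.0, -0.1, 167.3]
force: [-0.2, 0.5, -0.7]
grip_width: 0.0141
```

```bash
python3 -c "
from h import *
st()"
```

```text
t 22.15 tcp [0.5521 0.0474 0.1619] rot [-1.7997e+02 -7.0000e-02  1.6730e+02] bx,by mm -1.52 -0.17 F bx,by,z [-0.29  0.49 -0.66] tq [ 0.022 -0.021 -0.034] w 0.0141
```

Request:
{"op": "move_arm", "data": {
  "steps": [
    [0.5,0,0,0.2,0,0,0],
    [0.5,0,0,0.2,0,0,0],
    [0.5,0,0,0,0,0,0]
  ]
}}

```text
time_s: 22.4
tool_pos: [0.5524, 0.0474, 0.1582]
tool_rot: [-180.0, -0.0, 167.3]
force: [-0.9, -0.5, -0.3]
grip_width: 0.0146
```

```bash
python3 -c "
from h import *
st()"
```

```text
t 22.4 tcp [0.5524 0.0474 0.1582] rot [-1.7999e+02 -3.0000e-02  1.6730e+02] bx,by mm -1.26 -0.08 F bx,by,z [-0.73 -0.65 -0.25] tq [-0.008  0.041 -0.031] w 0.0146
```

The foot is about 6 mm into the hole with no load. Going on down.

Request:
{"op": "move_arm", "data": {
  "steps": [
    [0.5,-0.03,0,0.3,0,0,0],
    [0.5,0,0,0.4,0,0,0],
    [0.5,0,0,0.4,0,0,0],
    [0.5,0,0,0.4,0,0,0],
    [0.5,0,0,0,0,0,0]
  ]
}}

```text
time_s: 22.82
tool_pos: [0.5521, 0.0473, 0.1425]
tool_rot: [-180.0, -0.1, 167.3]
force: [0.2, 0.4, -0.8]
grip_width: 0.0146
```

```bash
python3 -c "
from h import *
st()"
```

```text
t 22.82 tcp [0.5521 0.0473 0.1425] rot [-1.7996e+02 -9.0000e-02  1.6729e+02] bx,by mm -1.43 -0.27 F bx,by,z [ 0.16  0.42 -0.77] tq [0.001 0.047 0.034] w 0.0146
```

Request:
{"op": "move_arm", "data": {
  "steps": [
    [0.5,0,0,0.4,0,0,0],
    [0.5,0,0,0.4,0,0,0],
    [0.5,0,0,0.4,0,0,0],
    [0.5,0,0,0.4,0,0,0],
    [0.5,0,0,0,0,0,0]
  ]
}}

```text
time_s: 23.23
tool_pos: [0.5522, 0.0473, 0.1266]
tool_rot: [-180.0, -0.1, 167.3]
force: [-0.4, -0.0, -1.3]
grip_width: 0.0148
```

```bash
python3 -c "
from h import *
st()"
```

```text
t 23.23 tcp [0.5522 0.0473 0.1266] rot [-1.7996e+02 -8.0000e-02  1.6730e+02] bx,by mm -1.39 -0.19 F bx,by,z [-0.42 -0.12 -1.27] tq [ 0.03   0.026 -0.024] w 0.0148
```

Request:
{"op": "move_arm", "data": {
  "steps": [
    [0.5,-0.02,0,0.3,0,0,0],
    [0.5,0,0,0.3,0,0,0],
    [0.5,0,0,0.3,0,0,0],
    [0.5,0,0,0,0,0,0],
    [0.5,0,0,0,0,0,0]
  ]
}}

```text
time_s: 23.65
tool_pos: [0.5529, 0.0472, 0.1185]
tool_rot: [-180.0, -0.0, 167.3]
force: [-0.2, 0.2, -0.6]
grip_width: 0.0143
```

```bash
python3 -c "
from h import *
st()"
```

```text
t 23.65 tcp [0.5529 0.0472 0.1185] rot [-1.7999e+02 -2.0000e-02  1.6729e+02] bx,by mm -0.66 -0.12 F bx,by,z [-0.21  0.21 -0.56] tq [ 0.015 -0.02   0.016] w 0.0143
```

Request:
{"op": "move_arm", "data": {
  "steps": [
    [0.5,0,0,0.1,0,0,0],
    [0.5,0,0,0.1,0,0,0],
    [0.5,0,0,0,0,0,0]
  ]
}}

```text
time_s: 23.9
tool_pos: [0.553, 0.0473, 0.1166]
tool_rot: [180.0, -0.0, 167.3]
force: [0.4, 0.1, -0.7]
grip_width: 0.0143
```

```bash
python3 -c "
from h import *
st()"
```

```text
t 23.9 tcp [0.553  0.0473 0.1166] rot [180.    -0.   167.29] bx,by mm -0.58 -0.02 F bx,by,z [ 0.33  0.16 -0.72] tq [-0.011  0.006 -0.032] w 0.0143
```

Request:
{"op": "move_arm", "data": {
  "steps": [
    [0.5,0,0,0.1,0,0,0],
    [0.5,0,0,0,0,0,0],
    [0.5,0,0,0,0,0,0]
  ]
}}

```text
time_s: 24.15
tool_pos: [0.5531, 0.0473, 0.1157]
tool_rot: [180.0, 0.0, 167.3]
force: [-0.2, 0.2, -0.3]
grip_width: 0.0145
```

```bash
python3 -c "
from h import *
st()"
```

```text
t 24.15 tcp [0.5531 0.0473 0.1157] rot [180.     0.   167.29] bx,by mm -0.55 -0.03 F bx,by,z [-0.25  0.1  -0.29] tq [-0.016  0.045  0.002] w 0.0145
```

Request:
{"op": "move_arm", "data": {
  "steps": [
    [0.5,0.02,0,0.1,0,0,0],
    [0.5,0,0,0,0,0,0],
    [0.5,0,0,0,0,0,0]
  ]
}}

```text
time_s: 24.4
tool_pos: [0.5528, 0.0473, 0.1146]
tool_rot: [180.0, -0.0, 167.3]
force: [0.2, 0.5, -0.5]
grip_width: 0.0144
```

```bash
python3 -c "
from h import *
st()"
```

```text
t 24.4 tcp [0.5528 0.0473 0.1146] rot [180.    -0.   167.29] bx,by mm -0.77 -0.04 F bx,by,z [ 0.09  0.53 -0.52] tq [ 0.04  -0.017 -0.045] w 0.0144
```

Request:
{"op": "move_arm", "data": {
  "steps": [
    [0.5,0,0,0.05,0,0,0],
    [0.5,0,0,0,0,0,0],
    [0.5,0,0,0,0,0,0]
  ]
}}

```text
time_s: 24.65
tool_pos: [0.553, 0.0473, 0.1144]
tool_rot: [180.0, 0.0, 167.3]
force: [-0.2, 0.9, 0.6]
grip_width: 0.0146
```

```bash
python3 -c "
from h import *
st()"
```

```text
t 24.65 tcp [0.553  0.0473 0.1144] rot [1.7999e+02 2.0000e-02 1.6729e+02] bx,by mm -0.58 -0.01 F bx,by,z [-0.42  0.81  0.6 ] tq [-0.013  0.048  0.019] w 0.0146
```

Request:
{"op": "move_arm", "data": {
  "steps": [
    [0.5,0,0,0.05,0,0,0],
    [0.5,0,0,0,0,0,0],
    [0.5,0,0,0,0,0,0]
  ]
}}

```text
time_s: 24.9
tool_pos: [0.5532, 0.0474, 0.114]
tool_rot: [180.0, 0.0, 167.3]
force: [0.2, -0.3, 1.6]
grip_width: 0.0142
```

```bash
python3 -c "
from h import *
st()"
```

```text
t 24.9 tcp [0.5532 0.0474 0.114 ] rot [1.7998e+02 4.0000e-02 1.6729e+02] bx,by mm -0.44 0.08 F bx,by,z [ 0.28 -0.28  1.58] tq [0.014 0.018 0.03 ] w 0.0142
```

The collar meets the tower at TCP z ≈ 0.1146, the height predicted for home. I'll press a bit more so it's fully seated.

Request:
{"op": "move_arm", "data": {
  "steps": [
    [0.5,0,0,0.05,0,0,0],
    [0.5,0,0,0,0,0,0],
    [0.5,0,0,0,0,0,0],
    [0.5,0,0,0,0,0,0]
  ]
}}

```text
time_s: 25.23
tool_pos: [0.5532, 0.0473, 0.1136]
tool_rot: [180.0, 0.0, 167.3]
force: [-0.7, -0.4, 4.2]
grip_width: 0.0143
```

```bash
python3 -c "
from h import *
st()"
```

```text
t 25.23 tcp [0.5532 0.0473 0.1136] rot [1.7998e+02 4.0000e-02 1.6729e+02] bx,by mm -0.41 0.06 F bx,by,z [-0.64 -0.54  4.15] tq [0.011 0.08  0.014] w 0.0143
```

Request:
{"op": "move_arm", "data": {
  "steps": [
    [0.5,0,0,0.05,0,0,0],
    [0.5,0,0,0,0,0,0],
    [0.5,0,0,0,0,0,0],
    [0.5,0,0,0,0,0,0]
  ]
}}

```text
time_s: 25.57
tool_pos: [0.5534, 0.0474, 0.1133]
tool_rot: [180.0, 0.1, 167.3]
force: [-0.2, 0.4, 5.7]
grip_width: 0.0146
```

```bash
python3 -c "
from h import *
st()
for n in('side','wrist'):
    c=cam(n); b=(150,290,180,320) if n=='side' else (160,280,200,340)
    cv2.imwrite(f'pics/{n}10.png',cv2.resize(c['im'][b[0]:b[1],b[2]:b[3],::-1],None,fx=4,fy=4,interpolation=cv2.INTER_CUBIC))
"
```

```text
t 25.57 tcp [0.5534 0.0474 0.1133] rot [1.7997e+02 7.0000e-02 1.6730e+02] bx,by mm -0.25 0.16 F bx,by,z [-0.27  0.31  5.74] tq [0.007 0.031 0.069] w 0.0146
```

View pics/side10.png

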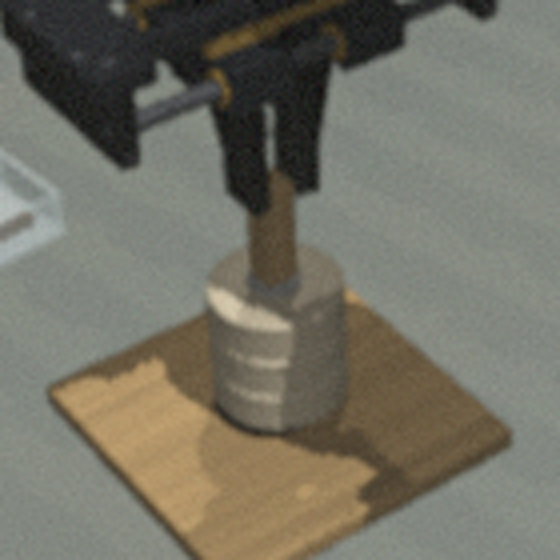

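Collar flush with the tower top (side crop (272,283)) under about 6 N. Easing off, opening and leaving.

Request:
{"op": "move_arm", "data": {
  "steps": [
    [0.5,0,0,-0.07,0,0,0],
    [0.5,0,0,0,0,0,0],
    [0.5,0,0,0,0,0,0]
  ]
}}

```text
time_s: 25.92
tool_pos: [0.553, 0.0474, 0.1135]
tool_rot: [180.0, 0.0, 167.3]
force: [-0.2, 1.0, 4.2]
grip_width: 0.0148
```

```bash
python3 -c "
from h import *
st()"
```

```text
t 25.92 tcp [0.553  0.0474 0.1135] rot [1.7999e+02 2.0000e-02 1.6729e+02] bx,by mm -0.62 0.03 F bx,by,z [-0.41  0.96  4.2 ] tq [0.07  0.033 0.015] w 0.0148
```

Request:
{"op": "move_arm", "data": {
  "steps": [
    [2,0,0,0,0,0,0],
    [3,0,0,0,0,0,0],
    [4,0,0,0,0,0,0],
    [5,0,0,0,0,0,0],
    [5,0,0,0,0,0,0]
  ]
}}

```text
time_s: 26.33
tool_pos: [0.5524, 0.0473, 0.1128]
tool_rot: [-180.0, -0.1, 167.3]
force: [-0.2, 0.3, -0.1]
grip_width: 0.0389
```

Request:
{"op": "move_arm", "data": {
  "steps": [
    [5,0,0,0,0,0,0],
    [5,0,0,0,0,0,0]
  ]
}}

```text
time_s: 26.5
tool_pos: [0.5527, 0.0473, 0.1132]
tool_rot: [-180.0, -0.0, 167.3]
force: [0.3, 0.0, -1.1]
grip_width: 0.0476
```

```bash
python3 -c "
from h import *
st()"
```

```text
t 26.5 tcp [0.5527 0.0473 0.1132] rot [-1.7999e+02 -2.0000e-02  1.6729e+02] bx,by mm -0.86 -0.07 F bx,by,z [ 0.28  0.08 -1.12] tq [ 0.034 -0.009 -0.013] w 0.0476
```

Request:
{"op": "move_arm", "data": {
  "steps": [
    [5,0,0,-1,0,0,0],
    [5,0,0,-2,0,0,0],
    [5,0,0,-3,0,0,0],
    [5,0,0,-3,0,0,0],
    [5,0,0,-3,0,0,0]
  ]
}}

```text
time_s: 26.92
tool_pos: [0.5527, 0.0472, 0.2355]
tool_rot: [180.0, 0.0, 167.3]
force: [0.4, 0.2, -0.0]
grip_width: 0.0496
```

Request:
{"op": "move_arm", "data": {
  "steps": [
    [5,0,0,-1,0,0,0],
    [5,0,0,0,0,0,0],
    [5,0,0,0,0,0,0],
    [5,0,0,0,0,0,0]
  ]
}}

```text
time_s: 27.25
tool_pos: [0.5519, 0.0473, 0.2418]
tool_rot: [-179.9, -0.1, 167.3]
force: [-0.9, 0.4, -0.9]
grip_width: 0.0499
```

```bash
python3 -c "
from h import *
st()
c=cam('side'); cv2.imwrite('pics/side11.png',c['im'][:,:,::-1])
cv2.imwrite('pics/side11c.png',cv2.resize(c['im'][150:290,180:320,::-1],None,fx=4,fy=4,interpolation=cv2.INTER_CUBIC))
print(proj(c,[*A0,.132]),proj(c,[*A0,.078]))
w=cam('wrist'); cv2.imwrite('pics/wrist11.png',w['im'][:,:,::-1]); print(proj(w,[*A0,.132]))
"
```

```text
t 27.25 tcp [0.5519 0.0473 0.2418] rot [-1.7995e+02 -1.3000e-01  1.6730e+02] bx,by mm -1.65 -0.26 F bx,by,z [-0.97  0.22 -0.92] tq [0.032 0.024 0.017] w 0.0499
[247.15794874 194.54161572] [248.39873689 219.86608932]
[281.61830937 208.13102917]
```

View pics/side11c.png

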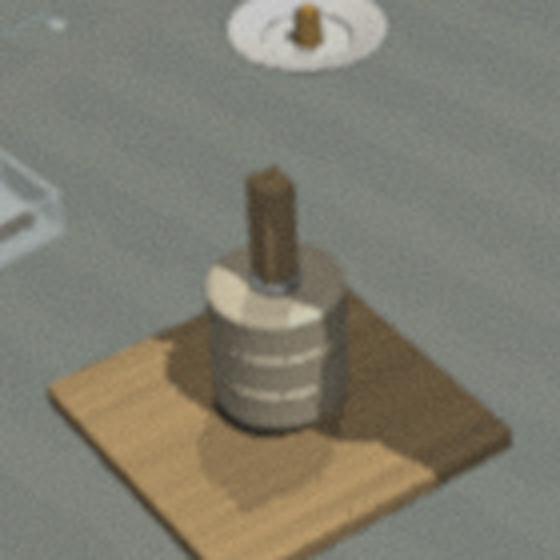

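View pics/side11.png

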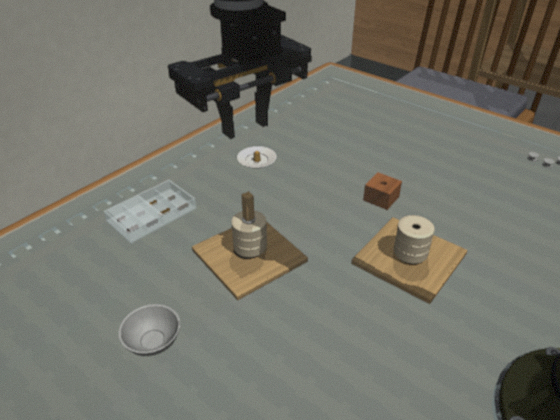

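View pics/wrist11.png

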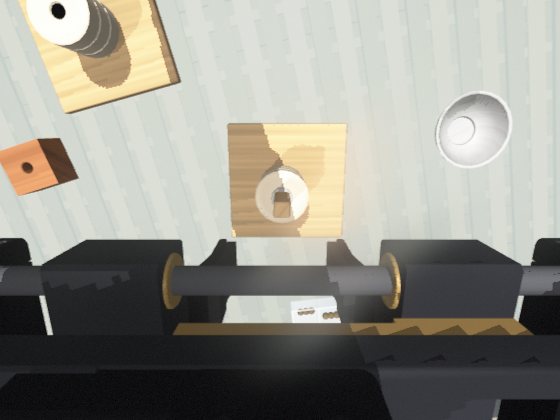

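The handle top is at (248,194) in the side view, where a fully seated spindle should be (247,194.5). The collar is flush, the spindle upright, the hand clear, and the bowl, dish, thimble and box are at their starting pixels. Handing in.

```bash
python3 -c "
from h import *
print(job.sign_off()); st()"
```

```text
the job is handed in; nothing more can be done
None
the job is handed in; nothing more can be done
```

The spindle is home in the tower on the farthest board, and I handed the job in at about 27 s of robot time; sign-off reports no verdict.

- **Touches:** The shank rested against the left, near and right sides in that order, at about 3 N and for over half a second each. The force readings carried roughly 1 N of noise, so I set these levels with the help of the wrist moment.
- **Axis:** The touches and the camera view of the hole agreed on the tower's axis to within a few tenths of a millimetre.
- **Seating:** The spindle went in without resistance. The collar met the tower at the expected height, took a light press of about 6 N, and I let go.
- **Last checks:** The handle top is within 1 pixel of where a seated spindle should be. The spindle stands upright, the hand is about 10 cm above it, and the other things look unmoved.
- **Discrepancy:** During the near-side touch the spindle leaned slightly in the grip. It sprang fully back when I backed off, and no check failed.

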